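# Fit the gate handle, feed the sample bottles, swing the magnifier over

## Robot

A 6-joint arm with a two-finger parallel gripper is mounted at the origin on the work surface. World frame = base frame: x ahead of the robot, y to its left, z up, the work surface at z = 0. Lengths are in m, angles in rad, forces in N, time in s.
With the tool pointing down it reaches from about 0.225 to 0.875 m from the base axis. Payload 3.4 kg.
Tool frame: the origin (TCP) lies at the very end of the fingers, on their centre line; the grasp point (between the pads) lies 19 mm behind it (robot.grip_depth is the distance from the TCP to the grasp point, in m); x points along the fingers, y is the direction in which the jaws open and shut, and the axes are right-handed (so a half turn about x gives the same grasp; the last joint's range is limited). The gripper opens to 85 mm and grips with 20 to 120 N. Pads are 22 mm wide; open, the fingers measure 114 mm over their backs; the gripper's body (76 mm by 85 mm) begins 54 mm behind the grasp point. The pads swing forward as they close: fully open they stand 13 mm farther back than shut.
Start: joints at [-1.238, 0.276, 1.505, -0, 1.361, -0.121], TCP at [0.252, -0.517, 0.231] pointing down, gripper open.
Joint ranges: [-2.89, 2.89], [-0.75, 2.08], [0.22, 2.7], [-1.18, 4.32], [0.11, 2.71], [-2.7, 2.7]. Speed limits (rad/s): [2.57, 2.57, 3.14, 3.14, 3.14, 3.14].

## Interface

Orientations are given as a unit quaternion [w, x, y, z].
In Python, from workcell import robot, optics gives the robot as it stands.
- The arm moves only by the shell command python3 -m creep 'ROWS'. ROWS is JSON, a list of rows, each a list of 7 numbers: the shift along the tool's x, y, z in units of 30 mm (1.0 is 30 mm), then the turn, a rotation vector about the tool's x, y, z in rad, then the closure, from -1 (fully open) to 1 (shut). A call has exactly 10 rows; each row shifts and turns the commanded pose from where the row before left it, along the tool's axes as they then stand; what a row does not reach is not made up. A row lasts 1/12 s, in which the tool goes at most 41.7 mm and 7.16 degrees, less where a joint would pass 70% of its speed; a pose out of reach is approached as far as the arm can. A call is refused whole if a number of a shift passes 1 or a number of a turn 0.125, either way. A call with a gripper value outside its range is refused whole. The fingers move at their own pace and stop on an object; the grip force is fixed at half the most. Time passes only in rows, so rows that do not move let the fingers close, or fill a call up. It gives the time, the measured TCP pose, the force and the opening at its end, in the units of the state.
- robot.observe(): the state, without advancing time (a new reading comes with each control period).
- optics.read_camera(name): name is "side" or "top"; returns the picture (400x640x3 uint8, blue, green, red); there is no depth.
- optics.camera_info(name): a dict with "fovy" (degrees; the focal length in pixels is half the picture's height over the tangent of half this angle, whatever the lens; pixels are square), "cx", "cy" (the principal point, pixels), "T" (4x4, takes a point from camera to world coordinates). Camera axes: x right, y up, looking along -z (the intrinsics and any distortion apply to the point x, -y, -z); pixel columns grow to the right and rows downward; lengths in m; the calibration is good to about 2 mm. A picture is of the moment at which its call begins. camera_info takes no time and is no camera call.
- robot.job_done(): hands the job in, once; it reports no verdict.
The state is a dict: "clock": time; "q": joint angles; "dq": joint speeds; "joint_efforts": joint torques, N m; "tool_pos": TCP position; "orientation": TCP orientation; "force": force on the tool from outside, world axes, zero at the start; "wrist_torque": the same for the moment, N m; "width": finger opening in m.
Only numpy, scipy, OpenCV 4.12 (cv2) and the standard library are available. Lean on these libraries where they do the work, as an engineer would, in place of code of your own. Each camera call takes 0.05 s, during which the arm holds its last target. There are 200 camera calls.

## Task

First push the loose black handle onto the keyed shaft of the chute's gate, turning it slowly until it drops fully home, leaving the gate closed enough to hold bottles; then lay every sample bottle in the chute above the gate, across the channel with its cap over the white kerb. Once all of them lie there, turn the handle clockwise to open the gate so that they all slide down into the outlet tray still lying the right way round, and last of all swing the magnifier so that its lens is centred over the outlet tray, leaving the handle home on its shaft, everything released, and the glass beaker undisturbed.

Things in the scene. Friction and masses are not known exactly. Their poses are not given: they have to be found in the camera images.
- handle: loose black bar handle (T-knob) for the gate shaft, 0.12 kg, standing on its hub (52 x 52 mm square, 24 mm high). Origin: centre of the hub's underside, z up, x along the bar. The underside has a blind socket for the shaft, 24 mm deep, 19 mm wide, with one keyway 10 mm wide running from it towards +x, below the bar's marked end
- chute: fixed low-friction aluminium chute sloping down 20 degrees along its +x. Origin at table level under mid-channel at the gate; +y is the kerb side. Channel 96 mm wide, side walls 18 mm high, from x = -260 mm (open top end) to an end stop at x = +187 mm; floor height z = 77 mm - 0.364 x. Above the gate (x < 0) is the magazine for up to four bottles side by side, below it the outlet tray
- collar (a point): top of the round steel collar (42 mm in diameter) on the gate shaft, on its axis, 126 mm above the table; the handle's hub sits down on it when home. Axes as the chute's
- mouth (a point): loading point at the upper end of the magazine, on the chute floor where a bottle's body centre belongs (the bottle's axis is then 22 mm above the floor, square to it). Axes as the chute's
- tray (a point): point on the chute floor in the middle of the outlet tray, on the channel's middle line. Axes as the chute's
- lens (a point): centre of the magnifier lens, a white ring 88 mm in diameter and 14 mm thick, 203 mm above the table, at the end of the swing arm, 165 mm from its pivot
- grip (a point): middle of the round upright grip peg on the swing arm, 18 mm in diameter, standing from 209 to 251 mm above the table, on the arm 95 mm from the pivot, on the line from pivot to lens
- pivot (a point): vertical pivot axis of the swing arm, on top of its fixed post (16 mm-radius joint, top 214 mm above the table). The arm swings level about it, is stiff (0.3 N m, about 3 N at the grip) and stays where it is left; it starts about a quarter turn uphill of the tray, beside the magazine
- beaker: bystander: glass beaker 72 mm wide, 100 mm high, origin at the centre of its underside
- bottle1: white square sample bottle with round grey screw cap, lying on its side: body 62 mm long, 44 x 44 mm; cap 30 mm in diameter, 22 mm long; 88 mm overall; about 0.14 kg. Origin on the long axis in the middle of the square body, 22 mm above what it lies on; +x points along the bottle to the cap; body end at x = -31 mm, cap end at x = +57 mm
- cap1 (a point): centre of the cap of bottle1, 46 mm from the bottle's origin along its +x
- bottle2: white square sample bottle with round grey screw cap, lying on its side: body 62 mm long, 44 x 44 mm; cap 30 mm in diameter, 22 mm long; 88 mm overall; about 0.14 kg. Origin on the long axis in the middle of the square body, 22 mm above what it lies on; +x points along the bottle to the cap; body end at x = -31 mm, cap end at x = +57 mm
- cap2 (a point): centre of the cap of bottle2, 46 mm from the bottle's origin along its +x
- bottle3: white square sample bottle with round grey screw cap, lying on its side: body 62 mm long, 44 x 44 mm; cap 30 mm in diameter, 22 mm long; 88 mm overall; about 0.14 kg. Origin on the long axis in the middle of the square body, 22 mm above what it lies on; +x points along the bottle to the cap; body end at x = -31 mm, cap end at x = +57 mm
- cap3 (a point): centre of the cap of bottle3, 46 mm from the bottle's origin along its +x
- bar (a point): where to grip the handle's bar: on its axis 45 mm above the hub's underside. The bar is 16 mm wide (across the handle's y), z 24 to 54 mm above the underside, from x = -35 to +43 mm; the +x end is round with a white line and dot on top, the -x end square
- kerb (a point): point on the white kerb, 4.5 mm high, along the whole +y side of the channel (chute y 30 to 48 mm). It passes under the caps but not under the bodies: bottles lie across the channel, caps to +y, and slide sideways downhill. Axes as the chute's
- gateway (a point): chute floor in mid-channel at the gate, a steel paddle across the channel (z 88 to 122 mm, chute y -80 to +18 mm) fixed to the vertical gate shaft at chute y = -80 mm. It starts closed or up to 0.3 rad ajar, stopping bottles. It turns with the shaft, is stiff (0.35 N m), stays where left; clockwise from above opens it (swings downhill), stop at 1.8 rad; bottles pass from 1.45 rad
- nose (a point): tip of the gate shaft: a round nose 16 mm in diameter rising 21 mm from the collar, with one key 6 mm wide, 14 mm high, reaching 15 mm from the axis. The top 7 mm of plain nose centre the handle, which rests on the key until the keyway meets it (+-0.15 rad) and drops 14 mm. The key points uphill (chute -x) with the gate closed and turns with it: up to 0.3 rad clockwise of that at the start
- bottle4: white square sample bottle with round grey screw cap, lying on its side: body 62 mm long, 44 x 44 mm; cap 30 mm in diameter, 22 mm long; 88 mm overall; about 0.14 kg. Origin on the long axis in the middle of the square body, 22 mm above what it lies on; +x points along the bottle to the cap; body end at x = -31 mm, cap end at x = +57 mm
- cap4 (a point): centre of the cap of bottle4, 46 mm from the bottle's origin along its +x
There are look-alikes about, which are no part of the job. What is shaped like the bottle2 but green or orange is not meant.

How it is judged:
On the way, in this order (a step that is already met when the one before it is completed fails the run):
1. the handle is home on the gate shaft (hub within 4 mm of the collar, centred within 5 mm) (horizontal distance between handle and collar below 0.005 m and z of handle in the frame of collar below 0.004 m and angle between handle's own z axis and vertical below 0.12 rad), for 0.3 s.
2. every bottle lies in the magazine above the gate, across the channel with its cap over the kerb (x of bottle1 in the frame of chute between -0.22 and 0.018 m and y of bottle1 in the frame of chute between -0.03 and 0.004 m and y of each of cap1, cap2, cap3, cap4 in the frame of chute above 0.02 m and z of bottle1 in the frame of chute between 0.085 and 0.19 m and linear speed of each of bottle1, bottle2, bottle3, bottle4 below 0.03 m/s and x of bottle2 in the frame of chute between -0.22 and 0.018 m and y of bottle2 in the frame of chute between -0.03 and 0.004 m and z of bottle2 in the frame of chute between 0.085 and 0.19 m and x of bottle3 in the frame of chute between -0.22 and 0.018 m and y of bottle3 in the frame of chute between -0.03 and 0.004 m and z of bottle3 in the frame of chute between 0.085 and 0.19 m and x of bottle4 in the frame of chute between -0.22 and 0.018 m and y of bottle4 in the frame of chute between -0.03 and 0.004 m and z of bottle4 in the frame of chute between 0.085 and 0.19 m), for 0.3 s.
3. every bottle has slid into the outlet tray below the gate, cap still over the kerb (x of bottle1 in the frame of chute between 0.022 and 0.19 m and y of bottle1 in the frame of chute between -0.03 and 0.004 m and y of each of cap1, cap2, cap3, cap4 in the frame of chute above 0.02 m and z of bottle1 in the frame of chute between 0.02 and 0.1 m and x of bottle2 in the frame of chute between 0.022 and 0.19 m and y of bottle2 in the frame of chute between -0.03 and 0.004 m and z of bottle2 in the frame of chute between 0.02 and 0.1 m and x of bottle3 in the frame of chute between 0.022 and 0.19 m and y of bottle3 in the frame of chute between -0.03 and 0.004 m and z of bottle3 in the frame of chute between 0.02 and 0.1 m and x of bottle4 in the frame of chute between 0.022 and 0.19 m and y of bottle4 in the frame of chute between -0.03 and 0.004 m and z of bottle4 in the frame of chute between 0.02 and 0.1 m), for 0.3 s.
4. the magnifier lens is over the outlet tray (within 30 mm of its centre, seen from above) (horizontal distance between lens and tray below 0.03 m), for 0.3 s.
At the end, for the whole second after the job is handed in: The handle is home on the shaft (hub within 4 mm of the collar, within 5 mm of the axis, upright), every bottle lies at rest in the outlet tray (body centre 22 to 190 mm downhill of the gate, cap on the kerb side), and the lens is within 30 mm, seen from above, of the middle of the tray (all of step 1 and all of step 3 and horizontal distance between lens and tray below 0.03 m and linear speed of each of bottle1, bottle2, bottle3, bottle4, handle below 0.02 m/s); the robot touches nothing.
It fails at once if the beaker is pushed more than 50 mm away or tipped (distance of beaker from where it was at the start of the episode above 0.05 m or angle between beaker's own z axis and vertical above 0.6 rad).
Of bottle1, bottle2, bottle3, bottle4 only 3 to 4 are there at a start; the rules pass over those that are not, and their reading is None.
At some moment in a run one of bottle1, bottle2, bottle3, bottle4, handle may be knocked a few centimetres aside while the robot is not near it.
Once in a run the grip may slacken for a moment while it holds something.
It also fails if it takes over 210 s, if anything falls off the work surface, if the arm or the gripper's body presses on something with over 40 N, if the wrist force passes 120 N, or if a joint passes its speed limit or range.

## Working session

There is one attempt and no reset: what is moved stays moved. The work goes in short steps, Python scripts to look and compute and a shell command to move; the robot and the scene stay as the last step left them, time stands still between calls to the robot, and variables do not carry over. Pictures are saved under pics/ and viewed, about 12 in all and at most 16, crops included, and the job is handed in when it is done.

```bash
mkdir -p pics; ls
python3 - <<'E'
from workcell import robot, optics
import cv2
for n in ("side","top"):
    i=optics.camera_info(n); print(n,i)
    cv2.imwrite(f"pics/{n}0.png",optics.read_camera(n))
print(robot.observe(), robot.grip_depth)
E
```

```text
pics
side {'fovy': 57.549725714047554, 'cx': 320.95846887111156, 'cy': 197.588091423417, 'T': array([[-0.87264297,  0.35143601, -0.33909731,  0.17502304],
       [-0.4880555 , -0.60312186,  0.63090875,  0.72021856],
       [ 0.01720705,  0.71605639,  0.69783032,  0.87256734],
       [ 0.        ,  0.        ,  0.        ,  1.        ]])}
top {'fovy': 48.87035791773244, 'cx': 322.1598964656435, 'cy': 200.58905963275595, 'T': array([[ 0.01818334,  0.99429851, -0.10507067,  0.36750867],
       [-0.99979128,  0.01710286, -0.01117526,  0.05447441],
       [-0.00931454,  0.10525194,  0.99440197,  1.6460764 ],
       [ 0.        ,  0.        ,  0.        ,  1.        ]])}
{'clock': 0.1, 'q': array([-1.23798188e+00,  2.76545969e-01,  1.50601650e+00, -7.95223623e-06,
        1.36069253e+00, -1.21002076e-01]), 'dq': array([ 0.00034579, -0.00131374, -0.00082833, -0.00145428,  0.0005536 ,
        0.00123078]), 'joint_efforts': array([ 1.44452159e-03, -4.17701018e+01, -2.46404994e+01, -6.99952898e-05,
        5.83266563e-03, -4.01855615e-06]), 'tool_pos': array([ 0.25191569, -0.5163539 ,  0.23051413]), 'orientation': array([-0.15849144, -0.68891599, -0.15965973,  0.68904571]), 'force': array([ 0.38339814, -0.38063739, -0.12131208]), 'wrist_torque': array([-0.04161556,  0.01991337,  0.02455492]), 'width': 0.08528411458549495} 0.0187
```

View pics/top0.png

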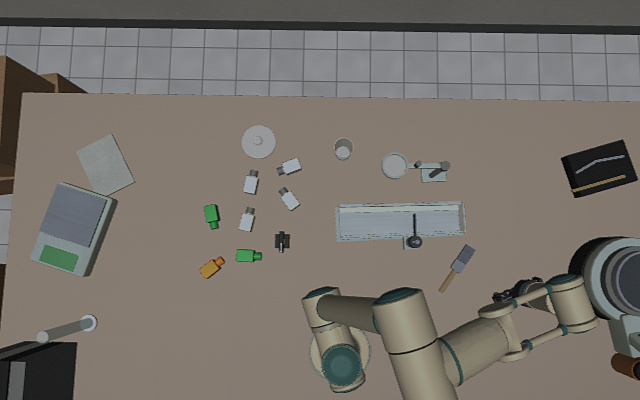

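View pics/side0.png

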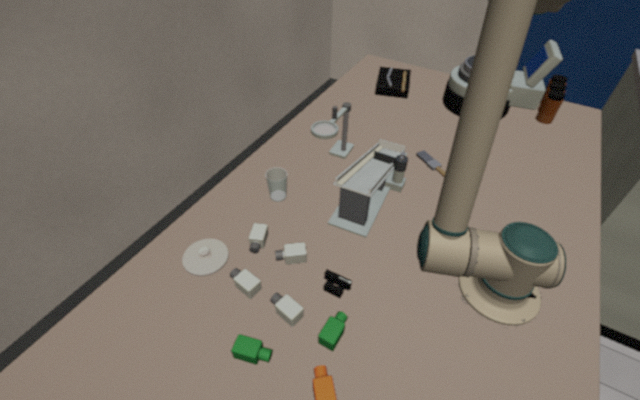

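Top view: four white bottles at about (251,181), (289,166), (290,198) and (247,219), and the handle at (282,241). The chute runs (337–465, 203–240) with its high end on the left, the gate shaft is at (414,241), the lens at (395,165) and the pivot at (445,165). I'll zoom in next.

Run:
```python
import cv2
t=cv2.imread("pics/top0.png")
a=cv2.resize(t[140:260,230:310],None,fx=5,fy=5,interpolation=cv2.INTER_CUBIC)
b=cv2.resize(t[140:260,325:475],None,fx=5,fy=5,interpolation=cv2.INTER_CUBIC)
cv2.imwrite("pics/c1.png",a);cv2.imwrite("pics/c2.png",b)
```

```text
(no output)
```

View pics/c1.png

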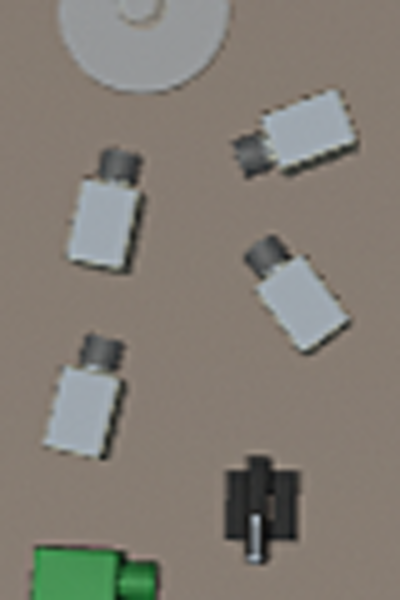

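View pics/c2.png

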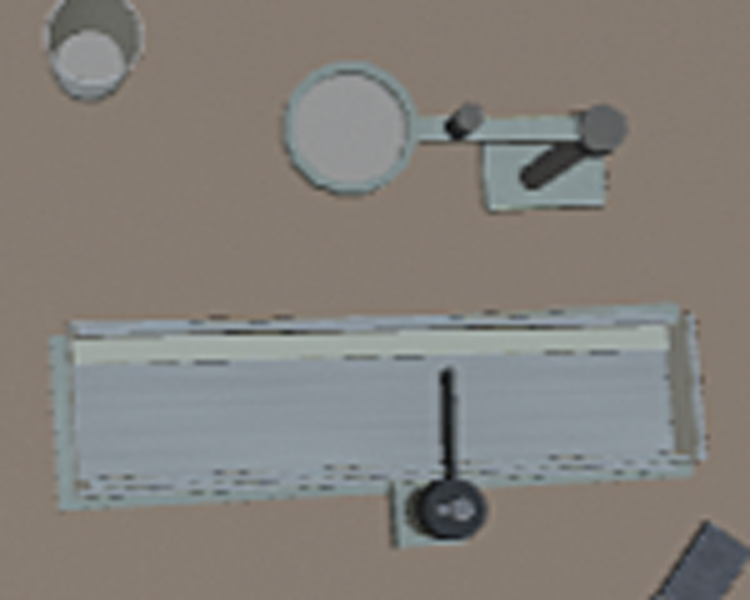

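Zoomed: the handle's white-marked end points down in the picture (world -X). The paddle lies across the channel, nearly closed, and the key appears left of the nose, which is uphill. Next I'll compute poses.

```bash
cat > h.py <<'E'
import numpy as np, cv2
from scipy.optimize import least_squares
from scipy.spatial.transform import Rotation as R
from workcell import robot, optics
def proj(n,P):
    i=optics.camera_info(n); f=200/np.tan(np.radians(i['fovy'])/2)
    p=(np.atleast_2d(P)-i['T'][:3,3])@i['T'][:3,:3]
    return np.c_[i['cx']+f*p[:,0]/-p[:,2], i['cy']-f*p[:,1]/-p[:,2]]
def unproj(n,uv,z):
    i=optics.camera_info(n); f=200/np.tan(np.radians(i['fovy'])/2)
    uv=np.atleast_2d(np.asarray(uv,float))
    d=np.c_[(uv[:,0]-i['cx'])/f,-(uv[:,1]-i['cy'])/f,-np.ones(len(uv))]@i['T'][:3,:3].T
    o=i['T'][:3,3]; return o+d*((z-o[2])/d[:,2])[:,None]
def bottles(img,lo=(225,150),hi=(312,250)):
    """white body blobs in top view -> origin xy, cap yaw"""
    g=img.astype(int); m=((g.min(2)>125)&(g[:,:,0]>g[:,:,2]-5)).astype(np.uint8)
    mm=np.zeros_like(m); mm[lo[1]:hi[1],lo[0]:hi[0]]=m[lo[1]:hi[1],lo[0]:hi[0]]
    n,l,s,c=cv2.connectedComponentsWithStats(mm); out=[]
    for k in range(1,n):
        if not 60<s[k,4]<400: continue
        p=unproj('top',np.argwhere(l==k)[:,::-1],.044)[:,:2]; o=p.mean(0)
        v=np.linalg.svd(p-o)[2][0]
        def dark(v):
            q=proj('top',[[*(o+v*.046),.03]])[0]; return img[int(round(q[1])),int(round(q[0]))].sum()
        if dark(-v)<dark(v): v=-v
        out.append((o.round(4),round(float(np.arctan2(v[1],v[0])),3),int(s[k,4]),c[k].round(1)))
    return out
def plan(pos,tx,ty):
    """from measured pose: rotation first (rotvec, tool), then shift units in the NEW tool frame, for TCP at pos, tool x=tx, y~ty"""
    s=robot.observe(); w=s['orientation']; A=R.from_quat([w[1],w[2],w[3],w[0]])
    tx=np.array(tx,float);tx/=np.linalg.norm(tx); ty=np.array(ty,float); ty-=tx*(ty@tx); ty/=np.linalg.norm(ty)
    best=None
    for sg in (1,-1):
        B=R.from_matrix(np.c_[tx,sg*ty,np.cross(tx,sg*ty)]); rv=(A.inv()*B).as_rotvec()
        print('sg',sg,'rotvec',rv.round(3),'shift30',(B.inv().apply(np.array(pos)-s['tool_pos'])/.03).round(2), 'q6',s['q'][5].round(2))
E
python3 - <<'E'
from h import *
t=cv2.imread("pics/top0.png")
for b in bottles(t): print(b)
full=lambda u,ox,oy:((np.array(u)+.5)/5-.5+np.array([ox,oy]))
# chute fit
fl=lambda x:.077-.364*x
K=[(-.26,.048),(-.26,.030),(.187,.048),(.187,.030)]
uv=[full(p,325,140) for p in [(75,338),(75,363),(670,325),(668,350),(452,509)]]
def res(p,rep=False):
    c,s=np.cos(p[2]),np.sin(p[2])
    W=[(p[0]+c*x-s*y,p[1]+s*x+c*y,fl(x)+.0045) for x,y in K]+[(p[0]+c*0+s*.08,p[1]-c*.08,.126)]
    return (proj('top',W)-uv).ravel()
r=least_squares(res,[.45,-.2,-1.57]); print('chute',r.x,r.fun.round(1))
for nm,p,z in [('nose',(461,510),.147),('key',(447,509),.140),('collar',(452,509),.126),('tip paddle',(447,372),.122),('lens',(350,128),.210),('grip',(470,117),.251),('gripbot',(458,129),.209),('pivot',(603,128),.214),('beaker base',(90,68),.0)]:
    print(nm,unproj('top',full(p,325,140),z)[0].round(4))
m=t.max(2)<75; 
ys,xs=np.where(m[228:256,270:296]); print('handle dark',len(xs))
for nm,p,z in [('bar end+',(257,560),.054),('bar end-',(259,458),.054),('hub TL',(226,470),.024),('hub TR',(299,472),.024),('hub BL',(225,540),.024),('hub BR',(298,541),.024)]:
    print(nm,unproj('top',full(p,230,140),z)[0].round(4))
E
```

```text
(array([0.7102, 0.314 ]), -1.551, 178, array([257.9, 153. ]))
(array([0.6663, 0.1894]), 1.971, 176, array([291.2, 165.2]))
(array([0.5934, 0.339 ]), -0.193, 182, array([250. , 184.1]))
(array([0.5366, 0.1908]), 0.659, 184, array([289.9, 200.1]))
(array([0.4546, 0.3496]), -0.214, 186, array([245.8, 221.7]))
chute [ 0.4723397  -0.24862719 -1.50353803] [-0.6 -0.4 -0.3 -0.  -0.6  0.2  0.2  0.1  1.3  0.1]
nose [ 0.3919 -0.2515  0.147 ]
key [ 0.3925 -0.2434  0.14  ]
collar [ 0.3928 -0.2496  0.126 ]
tip paddle [ 0.4873 -0.2473  0.122 ]
lens [ 0.6409 -0.1666  0.21  ]
grip [ 0.6415 -0.2371  0.251 ]
gripbot [ 0.6416 -0.238   0.209 ]
pivot [ 0.6429 -0.3322  0.214 ]
beaker base [ 0.7239 -0.0014  0.    ]
handle dark 206
bar end+ [0.3487 0.217  0.054 ]
bar end- [0.422  0.2176 0.054 ]
hub TL [0.4138 0.2448 0.024 ]
hub TR [0.4132 0.191  0.024 ]
hub BL [0.3625 0.244  0.024 ]
hub BR [0.3628 0.1904 0.024 ]
```

Run:
```python
from h import *
plan([.3883,.2176,.10],[0,0,-1],[0,1,0])
s=robot.observe(); w=s['orientation']; print(R.from_quat([w[1],w[2],w[3],w[0]]).as_matrix().round(2))
```

```text
sg 1 rotvec [-2.688e+00 -2.000e-03  0.000e+00] shift30 [ 4.35 24.47  4.55] q6 -0.12
sg -1 rotvec [0.454 0.    0.002] shift30 [  4.35 -24.47  -4.55] q6 -0.12
[[-0.    0.44 -0.9 ]
 [ 0.   -0.9  -0.44]
 [-1.   -0.   -0.  ]]
```

```bash
python3 -m creep '[[0.1,-1,-0.74,0,0,0,-1],[0.1,-1,-0.74,0,0,0,-1],[0.1,-1,-0.74,0,0,0,-1],[0.1,-1,-0.74,0,0,0,-1],[0.1,-1,-0.74,0,0,0,-1],[0.1,-1,-0.74,0,0,0,-1],[0.1,-1,-0.74,0,0,0,-1],[0.1,-1,-0.74,0,0,0,-1],[0.1,-1,-0.74,0,0,0,-1],[0.1,-1,-0.74,0,0,0,-1]]'
python3 -m creep '[[0,-1,-0.74,0,0,0,-1],[0,-1,-0.74,0,0,0,-1],[0,-1,-0.74,0,0,0,-1],[0,-1,-0.74,0,0,0,-1],[0,-1,-0.74,0,0,0,-1],[0,-1,-0.74,0,0,0,-1],[0,-1,-0.74,0,0,0,-1],[0,-1,-0.74,0,0,0,-1],[0,-1,-0.74,0,0,0,-1],[0,-1,-0.74,0,0,0,-1]]'
python3 -m creep '[[0,0,0,-0.12,0,0,-1],[0,0,0,-0.12,0,0,-1],[0,0,0,-0.12,0,0,-1],[0,0,0,-0.12,0,0,-1],[0,0,0,-0.12,0,0,-1],[0,0,0,-0.12,0,0,-1],[0,0,0,-0.12,0,0,-1],[0,0,0,-0.12,0,0,-1],[0,0,0,-0.12,0,0,-1],[0,0,0,-0.12,0,0,-1]]'
python3 -m creep '[[0,0,0,-0.12,0,0,-1],[0,0,0,-0.12,0,0,-1],[0,0,0,-0.12,0,0,-1],[0,0,0,-0.12,0,0,-1],[0,0,0,-0.12,0,0,-1],[0,0,0,-0.12,0,0,-1],[0,0,0,-0.12,0,0,-1],[0,0,0,-0.12,0,0,-1],[0,0,0,-0.12,0,0,-1],[0,0,0,-0.12,0,0,-1]]'
python3 - <<'E'
from h import *
plan([.3883,.2176,.10],[0,0,-1],[0,1,0]); print(robot.observe()['tool_pos'])
E
```

```text
clock: 0.93
tool_pos: [0.3197, -0.148, 0.201]
orientation: [0.159, 0.689, 0.159, -0.689]
force: [0.4, 1.0, 0.2]
width: 0.0852
clock: 1.77
tool_pos: [0.3876, 0.219, 0.2011]
orientation: [-0.159, -0.689, -0.159, 0.689]
force: [0.7, -0.7, -0.2]
width: 0.086
clock: 2.6
tool_pos: [0.3878, 0.217, 0.2009]
orientation: [0.522, 0.477, 0.522, -0.478]
force: [-0.5, -0.0, -0.3]
width: 0.0857
clock: 3.43
tool_pos: [0.3878, 0.2169, 0.2009]
orientation: [0.7, 0.099, 0.7, -0.1]
force: [-0.3, 0.4, 0.2]
width: 0.0851
sg 1 rotvec [-0.282 -0.001  0.001] shift30 [3.36 0.02 0.02] q6 -0.94
sg -1 rotvec [2.86e+00 1.00e-03 1.00e-03] shift30 [ 3.36 -0.02 -0.02] q6 -0.94
[0.38776957 0.2169439  0.20092492]
```

```bash
python3 -m creep '[[0.6,0,0,-0.094,0,0,-1],[0.6,0,0,-0.094,0,0,-1],[0.6,0,0,-0.094,0,0,-1],[0.6,0,0,0,0,0,-1],[0.6,0,0,0,0,0,-1],[0.6,0,0,0,0,0,-1],[0.6,0,0,0,0,0,-1],[0.6,0,0,0,0,0,-1],[0.6,0,0,0,0,0,-1],[0.4,0,0,0,0,0,-1]]'
python3 -m creep '[[0,0,0,0,0,0,1],[0,0,0,0,0,0,1],[0,0,0,0,0,0,1],[0,0,0,0,0,0,1],[0,0,0,0,0,0,1],[0,0,0,0,0,0,1],[0,0,0,0,0,0,1],[0,0,0,0,0,0,1],[0,0,0,0,0,0,1],[0,0,0,0,0,0,1]]'
python3 -m creep '[[-0.5,0,0,0,0,0,1],[-0.8,0,0,0,0,0,1],[-0.8,0,0,0,0,0,1],[-0.8,0,0,0,0,0,1],[-0.8,0,0,0,0,0,1],[-0.8,0,0,0,0,0,1],[-0.8,0,0,0,0,0,1],[-0.5,0,0,0,0,0,1],[0,0,0,0,0,0,1],[0,0,0,0,0,0,1]]'
python3 - <<'E'
from h import *
cv2.imwrite('pics/s1.png',optics.read_camera('side')); t=optics.read_camera('top'); cv2.imwrite('pics/t1.png',t)
# plan to above collar: bar +x uphill-> jaws along chute x... handle y dir
plan([.3923,-.2523,.205],[0,0,-1],[.998,.067,0])
E
```

```text
clock: 4.27
tool_pos: [0.387, 0.2167, 0.0257]
orientation: [0.706, 0.002, 0.708, -0.002]
force: [-0.1, -0.7, 1.4]
width: 0.0855
clock: 5.1
tool_pos: [0.3888, 0.2174, 0.0281]
orientation: [0.708, 0.002, 0.706, -0.002]
force: [-0.9, -0.5, 6.6]
width: 0.0152
clock: 5.93
tool_pos: [0.3881, 0.217, 0.2014]
orientation: [0.707, 0.002, 0.707, -0.002]
force: [-0.0, 0.7, -0.4]
width: 0.0151
sg 1 rotvec [ 1.498e+00 -1.000e-03  3.000e-03] shift30 [-0.17 -0.87 15.61] q6 -1.21
sg -1 rotvec [-1.644e+00 -3.000e-03 -1.000e-03] shift30 [ -0.17   0.87 -15.61] q6 -1.21
```

```bash
python3 -m creep '[[-0.7,0,0,0,0,0,1],[-0.7,0,0,0,0,0,1],[-0.6,0,0,0,0,0,1],[0,-0.8,0,0,0,0,1],[0,-0.9,0,0,0,0,1],[0,-0.9,0,0,0,0,1],[0,-0.9,0,0,0,0,1],[0,-0.9,0,0,0,0,1],[0,-0.9,0,0,0,0,1],[0,-0.9,0,0,0,0,1]]'
python3 -m creep '[[0,-0.9,0.1,0,0,0,1],[0,-0.9,0,0,0,0,1],[0,-0.9,0,0,0,0,1],[0,-0.9,0,0,0,0,1],[0,-0.9,0,0,0,0,1],[0,-0.9,0,0,0,0,1],[0,-0.9,0,0,0,0,1],[0,-0.9,0,0,0,0,1],[0,-0.9,0,0,0,0,1],[0,-0.9,0,0,0,0,1]]'
python3 -m creep '[[0,-0.5,0,0.11,0,0,1],[0,0,0,0.12,0,0,1],[0,0,0,0.12,0,0,1],[0,0,0,0.12,0,0,1],[0,0,0,0.12,0,0,1],[0,0,0,0.12,0,0,1],[0,0,0,0.12,0,0,1],[0,0,0,0.12,0,0,1],[0,0,0,0.12,0,0,1],[0,0,0,0.12,0,0,1]]'
python3 -m creep '[[0.3,0,0,0.1,0,0,1],[0.3,0,0,0.12,0,0,1],[0.4,0,0,0.12,0,0,1],[0.4,0,0,0,0,0,1],[0.2,0,0,0,0,0,1],[0.2,0,0,0,0,0,1],[0,0,0,0,0,0,1],[0,0,0,0,0,0,1],[0,0,0,0,0,0,1],[0,0,0,0,0,0,1]]'
python3 - <<'E'
from h import *
s=optics.read_camera('side'); t=optics.read_camera('top')
plan([.3923,-.2523,.19],[0,0,-1],[.998,.067,0]); print(robot.observe()['width'])
a=cv2.resize(s[120:240,330:450],None,fx=4,fy=4,interpolation=cv2.INTER_CUBIC)
s0=cv2.imread('pics/side0.png')[120:240,330:450]
cv2.imwrite('pics/s2.png',np.hstack([cv2.resize(s0,None,fx=3.3,fy=3.3,interpolation=cv2.INTER_CUBIC),cv2.resize(s[120:240,330:450],None,fx=3.3,fy=3.3,interpolation=cv2.INTER_CUBIC)]))
print(proj('side',[[.3923,-.2523,.126],[.3923,-.2523,.147]]),proj('top',[[.3923,-.2523,.126]]))
for b in bottles(t): print(b[:2])
E
```

```text
clock: 6.87
tool_pos: [0.3858, 0.03, 0.2595]
orientation: [0.706, 0.002, 0.708, -0.002]
force: [-0.0, 0.2, -2.3]
width: 0.0148
clock: 7.7
tool_pos: [0.3875, -0.2397, 0.2593]
orientation: [0.706, 0.003, 0.708, -0.001]
force: [0.2, 0.5, -1.3]
width: 0.0149
clock: 8.53
tool_pos: [0.3876, -0.2533, 0.2592]
orientation: [0.582, 0.4, 0.585, -0.4]
force: [0.5, -0.0, -1.3]
width: 0.015
clock: 9.37
tool_pos: [0.3887, -0.2543, 0.2079]
orientation: [0.509, 0.491, 0.508, -0.491]
force: [0.2, 1.1, -1.7]
width: 0.0148
sg 1 rotvec [-0.032  0.001 -0.001] shift30 [ 0.6   0.13 -0.05] q6 -0.76
sg -1 rotvec [ 3.11e+00 -1.00e-03 -1.00e-03] shift30 [ 0.6  -0.13  0.05] q6 -0.76
0.015286381648997316
[[403.00101905 158.9100063 ]
 [404.11857434 153.84704773]] [[415.78154176 241.55151265]]
(array([0.7102, 0.314 ]), -1.551)
(array([0.6664, 0.1895]), 1.953)
(array([0.593 , 0.3391]), -0.187)
(array([0.5367, 0.1909]), 0.685)
(array([0.4547, 0.3495]), -0.203)
```

View pics/s2.png

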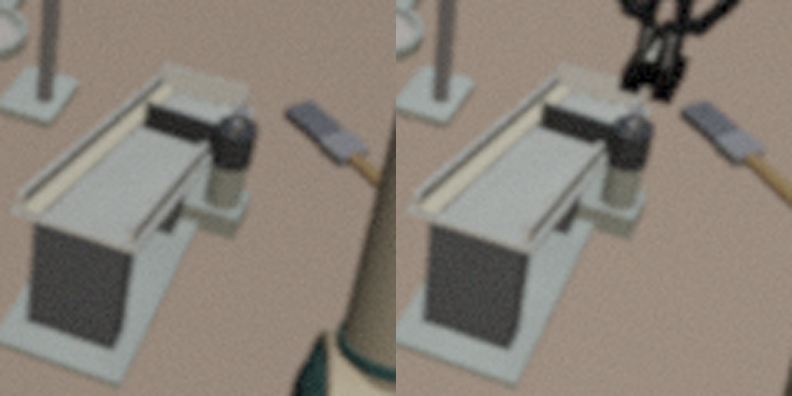

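Side view: collar centre at about (401.5,157.5), 1 to 1.5 px left of my prediction. The handle is in hand up and to the right of it. I'll check the hub's extents against the prediction to find the camera bias.

Run:
```python
from h import *
s=optics.read_camera('side'); o=robot.observe(); p=o['tool_pos']; print(p,o['orientation'])
w=o['orientation'];A=R.from_quat([w[1],w[2],w[3],w[0]]).as_matrix()
hx=-A[:,2]; hy=A[:,1]  # grasp: tool z=+X, handle x=-X
zb=p[2]-.0275
c=[p+hx*a+hy*b for a in(-.026,.026) for b in (-.026,.026)]
P=np.array([[q[0],q[1],zb+h] for q in c for h in (0,.024)])
print(hx.round(2)); print(np.c_[proj('side',P),P[:,2]].round(1))
# collar rim points
th=np.linspace(0,2*np.pi,60); C=proj('side',np.c_[.3923+.021*np.cos(th),-.2523+.021*np.sin(th),0*th+.126]); print('collar ext',C.min(0),C.max(0))
K=s[130:200,390:430]; K=cv2.resize(K,None,fx=14,fy=8.5*1.6470588/1,interpolation=cv2.INTER_CUBIC) if 0 else cv2.resize(K[:45],None,fx=13,fy=13,interpolation=cv2.INTER_CUBIC)
for q in proj('side',P): cv2.circle(K,tuple(int(round(v)) for v in ((q-[390,130]+.5)*13)),3,(0,0,255),-1)
for q in C: cv2.circle(K,tuple(int(round(v)) for v in ((q-[390,130]+.5)*13)),1,(0,255,0),-1)
cv2.imwrite('pics/k1.png',cv2.convertScaleAbs(K,alpha=1.6))
```

```text
[ 0.3885763  -0.25412695  0.20779929] [ 0.50907528  0.49117154  0.50827584 -0.49117059]
[-0.04  1.   -0.  ]
[[4.174e+02 1.437e+02 2.000e-01]
 [4.190e+02 1.375e+02 2.000e-01]
 [4.020e+02 1.392e+02 2.000e-01]
 [4.033e+02 1.331e+02 2.000e-01]
 [4.127e+02 1.523e+02 2.000e-01]
 [4.142e+02 1.461e+02 2.000e-01]
 [3.969e+02 1.476e+02 2.000e-01]
 [3.981e+02 1.414e+02 2.000e-01]]
collar ext [396.62389568 155.02251363] [409.4026044  162.89525752]
```

View pics/k1.png

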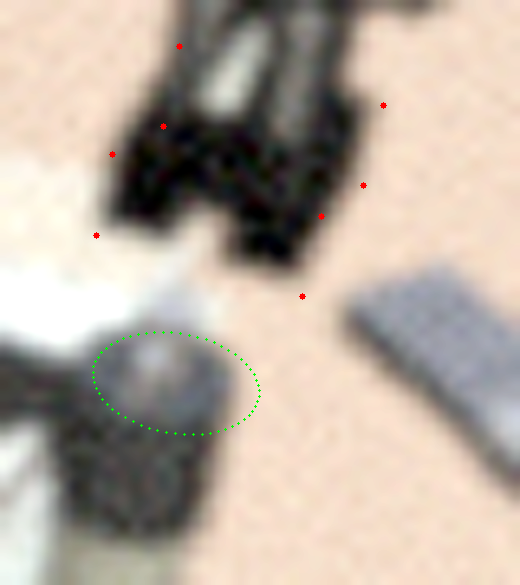

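Side view: the keyway gap on the hub's near face is visible at (405.5,147). Relative to the held handle, the collar sits about 1.2 px left of my estimate, so it is near (0.395, -0.251). I'll correct for that and lower gently.

```bash
python3 -m creep '[[0,0.21,-0.11,0,0,0,1],[0,0,0,0,0,0,1],[0.3,0,0,0,0,0,1],[0.3,0,0,0,0,0,1],[0.2,0,0,0,0,0,1],[0.1,0,0,0,0,0,1],[0.1,0,0,0,0,0,1],[0,0,0,0,0,0,1],[0,0,0,0,0,0,1],[0,0,0,0,0,0,1]]'
python3 -m creep '[[0.05,0,0,0,0,0,1],[0.05,0,0,0,0,0,1],[0.05,0,0,0,0,0,1],[0.05,0,0,0,0,0,1],[0.05,0,0,0,0,0,1],[0.05,0,0,0,0,0,1],[0,0,0,0,0,0,1],[0,0,0,0,0,0,1],[0,0,0,0,0,0,1],[0,0,0,0,0,0,1]]'
python3 - <<'E'
from h import *
o=robot.observe();print(o['tool_pos'],o['force'],o['wrist_torque'])
E
```

```text
clock: 10.35
tool_pos: [0.3947, -0.2506, 0.1775]
orientation: [0.509, 0.491, 0.508, -0.491]
force: [0.3, 0.4, -1.2]
width: 0.0149
clock: 11.18
tool_pos: [0.3947, -0.2505, 0.1684]
orientation: [0.509, 0.491, 0.509, -0.491]
force: [-0.1, -0.1, -1.3]
width: 0.0151
[ 0.3946507  -0.25046846  0.16838771] [-0.11392933 -0.06272202 -1.31158136] [ 0.02419747 -0.00806183  0.02398097]
```

```bash
python3 -m creep '[[0.05,0,0,0,0,0,1],[0.05,0,0,0,0,0,1],[0.05,0,0,0,0,0,1],[0.05,0,0,0,0,0,1],[0,0,0,0,0,0,1],[0,0,0,0,0,0,1],[0,0,0,0,0,0,1],[0,0,0,0,0,0,1],[0,0,0,0,0,0,1],[0,0,0,0,0,0,1]]'
```

```text
clock: 12.02
tool_pos: [0.3946, -0.2504, 0.1624]
orientation: [0.509, 0.491, 0.509, -0.491]
force: [-0.3, 0.6, -0.1]
width: 0.0151
```

```bash
python3 -m creep '[[0.05,0,0,0,0,0,1],[0.05,0,0,0,0,0,1],[0.05,0,0,0,0,0,1],[0.05,0,0,0,0,0,1],[0.04,0,0,0,0,0,1],[0.03,0,0,0,0,0,1],[0,0,0,0,0,0,1],[0,0,0,0,0,0,1],[0,0,0,0,0,0,1],[0,0,0,0,0,0,1]]'
```

```text
clock: 12.85
tool_pos: [0.3946, -0.2504, 0.1542]
orientation: [0.509, 0.491, 0.509, -0.491]
force: [-0.3, 0.3, -2.4]
width: 0.0147
```

```bash
python3 -m creep '[[0.03,0,0,0,0,0,1],[0.03,0,0,0,0,0,1],[0.03,0,0,0,0,0,1],[0,0,0,0,0,0,1],[0,0,0,0,0,0,1],[0,0,0,0,0,0,1],[0,0,0,0,0,0,1],[0,0,0,0,0,0,1],[0,0,0,0,0,0,1],[0,0,0,0,0,0,1]]'
```

```text
clock: 13.68
tool_pos: [0.3947, -0.2505, 0.154]
orientation: [0.509, 0.491, 0.508, -0.491]
force: [-3.8, 2.7, 14.4]
width: 0.0148
```

```bash
python3 -m creep '[[-0.03,0,0,0,0,0,1],[0,0,0,0,0,0,-1],[0,0,0,0,0,0,-1],[0,0,0,0,0,0,-1],[0,0,0,0,0,0,-1],[0,0,0,0,0,0,-1],[0,0,0,0,0,0,-1],[0,0,0,0,0,0,-1],[0,0,0,0,0,0,-1],[0,0,0,0,0,0,-1]]'
python3 -m creep '[[-0.3,0,0,0,0,0,-1],[-0.6,0,0,0,0,0,-1],[-0.8,0,0,0,0,0,-1],[-0.8,0,0,0,0,0,-1],[-0.8,0,0,0,0,0,-1],[-0.8,0,0,0,0,0,-1],[-0.2,0,0,0,0,0,-1],[0,0,-0.8,0,0,0,-1],[0,0,-0.8,0,0,0,-1],[0,0,-0.8,0,0,0,-1]]'
cat >> h.py <<'E'
CH=np.array([.4745,-.2451]); CY=-1.5035; th=np.radians(20)
cx=np.array([np.cos(CY),np.sin(CY),0]); cy=np.array([-np.sin(CY),np.cos(CY),0]); cz=np.array([0,0,1.])
nrm=np.sin(th)*cx+np.cos(th)*cz
def chute(x,y,h=0): return np.array([*CH,0])+cx*x+cy*y+cz*(.077-.364*x)+nrm*h
def pick(o,yaw,z=.006,off=.005):
    d=np.array([np.cos(yaw),np.sin(yaw),0]); ty=np.array([np.sin(yaw),-np.cos(yaw),0])
    print('pick'); plan([o[0]+off*d[0],o[1]+off*d[1],z],[0,0,-1],ty)
def place(x,h=.006,y=-.013,off=.005):
    print('place',chute(x,y+off,h).round(4)); plan(chute(x,y+off,h),-nrm,cx)
E
python3 - <<'E'
from h import *
s=optics.read_camera('side'); t=optics.read_camera('top')
B=bottles(t)
for b in B: print(b[:2])
print(robot.observe()['tool_pos']); 
for b in B[1:]: pick(b[0],b[1])
o=(robot.observe()['orientation'])
cv2.imwrite('pics/m1.png',np.hstack([cv2.resize(s[120:220,330:430],None,fx=4,fy=4,interpolation=cv2.INTER_CUBIC),cv2.resize(t[200:260,370:430],None,fx=6.667,fy=6.667,interpolation=cv2.INTER_CUBIC)]))
E
```

```text
clock: 14.52
tool_pos: [0.3945, -0.2504, 0.1524]
orientation: [0.509, 0.491, 0.509, -0.491]
force: [-0.1, 0.1, 0.0]
width: 0.0852
clock: 15.35
tool_pos: [0.3917, -0.1778, 0.2813]
orientation: [0.508, 0.492, 0.508, -0.491]
force: [1.2, 0.2, 0.1]
width: 0.0856
(array([0.7103, 0.314 ]), -1.552)
(array([0.6663, 0.1894]), 1.971)
(array([0.593 , 0.3391]), -0.187)
(array([0.5366, 0.1911]), 0.666)
(array([0.4546, 0.3496]), -0.214)
[ 0.39105883 -0.17538258  0.28133483]
pick
sg 1 rotvec [-0.363 -0.002  0.   ] shift30 [ 9.18 13.19 -7.79] q6 -0.62
sg -1 rotvec [2.779 0.    0.003] shift30 [  9.18 -13.19   7.79] q6 -0.62
pick
sg 1 rotvec [ 1.795e+00 -1.000e-03  2.000e-03] shift30 [  9.18 -18.1   -3.59] q6 -0.62
sg -1 rotvec [-1.346e+00 -2.000e-03 -1.000e-03] shift30 [ 9.18 18.1   3.59] q6 -0.62
pick
sg 1 rotvec [ 0.942 -0.002  0.001] shift30 [  9.18  -6.61 -11.53] q6 -0.62
sg -1 rotvec [-2.199e+00 -2.000e-03 -2.000e-03] shift30 [ 9.18  6.61 11.53] q6 -0.62
pick
sg 1 rotvec [ 1.822e+00 -1.000e-03  2.000e-03] shift30 [  9.18 -17.55   1.48] q6 -0.62
sg -1 rotvec [-1.319e+00 -2.000e-03 -1.000e-03] shift30 [ 9.18 17.55 -1.48] q6 -0.62
```

View pics/m1.png

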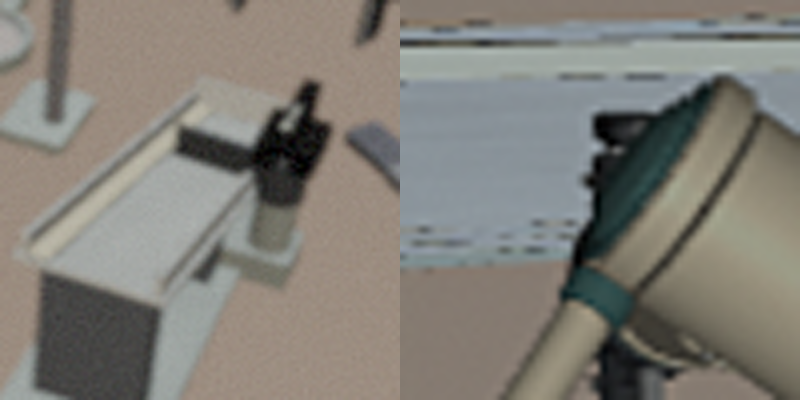

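```bash
python3 -m creep '[[0,0,0,0.1215,0,0,-1],[0,0,0,0.1215,0,0,-1],[0,0,0,0.1215,0,0,-1],[0,0,0,0.1215,0,0,-1],[0,0,0,0.1215,0,0,-1],[0,0,0,0.1215,0,0,-1],[0,0,0,0.1215,0,0,-1],[0,0,0,0.1215,0,0,-1],[0,0,0,0.1215,0,0,-1],[0,0,0,0.1215,0,0,-1]]' >/dev/null
python3 -m creep '[[0,0,0,0.1215,0,0,-1],[0,0,0,0.1215,0,0,-1],[0,0,0,0.1215,0,0,-1],[0,0,0,0.1215,0,0,-1],[0,0,0,0.1215,0,0,-1],[0,-0.9,0.08,0,0,0,-1],[0,-1,0.08,0,0,0,-1],[0,-1,0.08,0,0,0,-1],[0,-1,0.08,0,0,0,-1],[0,-1,0.08,0,0,0,-1]]'
python3 -m creep '[[0,-1,0.08,0,0,0,-1],[0,-1,0.08,0,0,0,-1],[0,-1,0.08,0,0,0,-1],[0,-1,0.08,0,0,0,-1],[0.5,-1,0.08,0,0,0,-1],[0.5,-1,0.08,0,0,0,-1],[0.5,-1,0.08,0,0,0,-1],[0.5,-1,0.08,0,0,0,-1],[0.5,-1,0.08,0,0,0,-1],[0.5,-1,0.08,0,0,0,-1]]'
python3 -m creep '[[0.5,-1,0.08,0,0,0,-1],[0.5,-1,0.08,0,0,0,-1],[0.5,-0.65,0.08,0,0,0,-1],[0.5,0,0,0,0,0,-1],[0.5,0,0,0,0,0,-1],[0,0,0,0,0,0,-1],[0,0,0,0,0,0,-1],[0,0,0,0,0,0,-1],[0,0,0,0,0,0,-1],[0,0,0,0,0,0,-1]]'
python3 - <<'E'
from h import *
pick([.4546,.3496],-.207)
E
```

```text
clock: 17.12
tool_pos: [0.412, -0.0317, 0.2812]
orientation: [-0.077, 0.703, -0.077, -0.703]
force: [1.9, -0.1, -0.6]
width: 0.0854
clock: 17.95
tool_pos: [0.4535, 0.2669, 0.1903]
orientation: [-0.076, 0.703, -0.077, -0.703]
force: [1.4, -0.4, 0.1]
width: 0.0854
clock: 18.78
tool_pos: [0.4639, 0.345, 0.1176]
orientation: [-0.077, 0.704, -0.076, -0.702]
force: [0.3, -0.4, 0.6]
width: 0.0854
pick
sg 1 rotvec [-0.01  -0.002  0.001] shift30 [ 3.72 -0.09  0.17] q6 2.31
sg -1 rotvec [3.131e+00 2.000e-03 3.000e-03] shift30 [ 3.72  0.09 -0.17] q6 2.31
```

```bash
python3 -m creep '[[0.5,-0.09,0.17,0,0,0,-1],[0.5,0,0,0,0,0,-1],[0.6,0,0,0,0,0,-1],[0.6,0,0,0,0,0,-1],[0.6,0,0,0,0,0,-1],[0.5,0,0,0,0,0,-1],[0.3,0,0,0,0,0,-1],[0.1,0,0,0,0,0,-1],[0,0,0,0,0,0,-1],[0,0,0,0,0,0,1]]'
python3 -m creep '[[0,0,0,0,0,0,1],[0,0,0,0,0,0,1],[0,0,0,0,0,0,1],[0,0,0,0,0,0,1],[0,0,0,0,0,0,1],[0,0,0,0,0,0,1],[-0.5,0,0,0,0,0,1],[-0.8,0,0,0,0,0,1],[-1,0,0,0,0,0,1],[-1,0,0,0,0,0,1]]'
python3 -m creep '[[-1,0,0,0,0,0,1],[-1,0,0,0,0,0,1],[-1,0,0,0,0,0,1],[-1,0,0,0,0,0,1],[-1,0,0,0,0,0,1],[-0.5,0,0,0,0,0,1],[0,0,0,0,0,0,1],[0,0,0,0,0,0,1],[0,0,0,0,0,0,1],[0,0,0,0,0,0,1]]'
python3 - <<'E'
from h import *
place(-.075,.06)
s=robot.observe(); w=s['orientation']; A=R.from_quat([w[1],w[2],w[3],w[0]]);print(A.as_matrix().round(2), s['width'])
print('level shift', (A.inv().apply(chute(-.075,-.008,.06)-s['tool_pos'])/.03).round(2))
E
```

```text
clock: 19.62
tool_pos: [0.4594, 0.3491, 0.0062]
orientation: [-0.077, 0.703, -0.076, -0.702]
force: [0.2, -0.7, 0.4]
width: 0.0755
clock: 20.45
tool_pos: [0.4576, 0.3481, 0.1044]
orientation: [0.076, -0.702, 0.077, 0.704]
force: [1.0, 0.8, -1.8]
width: 0.0433
clock: 21.28
tool_pos: [0.4576, 0.3481, 0.267]
orientation: [0.075, -0.702, 0.077, 0.704]
force: [0.1, 0.2, -1.8]
width: 0.0435
place [ 0.4629 -0.1913  0.1607]
sg 1 rotvec [-0.282 -0.046 -0.349] shift30 [-2.81 18.08  1.03] q6 2.32
sg -1 rotvec [ 2.816 -0.501  0.066] shift30 [ -2.81 -18.08  -1.03] q6 2.32
[[-0.   -0.22 -0.98]
 [-0.   -0.98  0.22]
 [-1.    0.    0.  ]] 0.0435387306319944
level shift [ 3.59 17.51 -4.05]
```

```bash
python3 -m creep '[[0,0.6,-0.14,0,0,0,1],[0,0.93,-0.21,0,0,0,1],[0,0.93,-0.21,0,0,0,1],[0,0.93,-0.21,0,0,0,1],[0,0.93,-0.21,0,0,0,1],[0,0.93,-0.21,0,0,0,1],[0,0.93,-0.21,0,0,0,1],[0,0.93,-0.21,0,0,0,1],[0,0.93,-0.21,0,0,0,1],[0,0.93,-0.21,0,0,0,1]]' >/dev/null
python3 -m creep '[[0,0.93,-0.22,0,0,0,1],[0,0.93,-0.22,0,0,0,1],[0,0.93,-0.22,0,0,0,1],[0,0.93,-0.22,0,0,0,1],[0,0.93,-0.22,0,0,0,1],[0,0.93,-0.22,0,0,0,1],[0,0.93,-0.22,0,0,0,1],[0,0.93,-0.22,0,0,0,1],[0,0.6,-0.22,0,0,0,1],[0,0.3,0,0,0,0,1]]'
python3 -m creep '[[0,0,0,-0.07,-0.011,-0.087,1],[0,0,0,-0.07,-0.011,-0.087,1],[0,0,0,-0.07,-0.011,-0.087,1],[0,0,0,-0.07,-0.011,-0.087,1],[0,0,0,0,0,0,1],[0,0,0,0,0,0,1],[0,0,0,0,0,0,1],[0,0,0,0,0,0,1],[0,0,0,0,0,0,1],[0,0,0,0,0,0,1]]'
python3 - <<'E'
from h import *
place(-.075,.04); print(robot.observe()['width'])
s=optics.read_camera('side'); cv2.imwrite('pics/s5.png',s)
E
```

```text
clock: 22.95
tool_pos: [0.4644, -0.1867, 0.2676]
orientation: [0.077, -0.702, 0.077, 0.704]
force: [-0.0, -0.5, -1.7]
width: 0.0433
clock: 23.78
tool_pos: [0.4644, -0.1832, 0.27]
orientation: [0.099, -0.694, -0.146, 0.698]
force: [0.2, -0.6, -1.2]
width: 0.0433
place [ 0.4624 -0.1845  0.1419]
sg 1 rotvec [ 0.001 -0.006 -0.001] shift30 [4.   1.49 0.07] q6 0.79
sg -1 rotvec [-3.14e+00  1.00e-03 -9.00e-03] shift30 [ 4.   -1.49 -0.07] q6 0.79
0.04327785902449045
```

```bash
python3 -m creep '[[0,0.5,0,0,0,0,1],[0,0.5,0.07,0,0,0,1],[0,0.49,0,0,0,0,1],[0.8,0,0,0,0,0,1],[0.9,0,0,0,0,0,1],[0.9,0,0,0,0,0,1],[0.7,0,0,0,0,0,1],[0.5,0,0,0,0,0,1],[0.4,0,0,0,0,0,1],[0.3,0,0,0,0,0,1]]'
python3 -m creep '[[0.1,0,0,0,0,0,1],[0.1,0,0,0,0,0,1],[0.1,0,0,0,0,0,1],[0.1,0,0,0,0,0,1],[0,0,0,0,0,0,1],[0,0,0,0,0,0,1],[0,0,0,0,0,0,1],[0,0,0,0,0,0,1],[0,0,0,0,0,0,1],[0,0,0,0,0,0,1]]'
python3 - <<'E'
from h import *
place(-.075,.006); print(robot.observe()['width'],robot.observe()['force'])
s=optics.read_camera('side'); cv2.imwrite('pics/s6.png',cv2.resize(s[90:230,310:430],None,fx=4,fy=4,interpolation=cv2.INTER_CUBIC))
E
```

```text
clock: 24.67
tool_pos: [0.4623, -0.1809, 0.1253]
orientation: [0.101, -0.693, -0.146, 0.699]
force: [0.9, 0.3, -1.3]
width: 0.0436
clock: 25.5
tool_pos: [0.4628, -0.1761, 0.1161]
orientation: [0.1, -0.694, -0.146, 0.698]
force: [0.4, 0.0, -1.1]
width: 0.0433
place [ 0.4616 -0.1729  0.1099]
sg 1 rotvec [ 0.    -0.006  0.   ] shift30 [ 0.23 -0.03  0.03] q6 0.7
sg -1 rotvec [-3.142 -0.    -0.009] shift30 [ 0.23  0.03 -0.03] q6 0.7
0.043291798731498535 [ 0.43013185  0.01969757 -1.13372527]
```

View pics/s6.png

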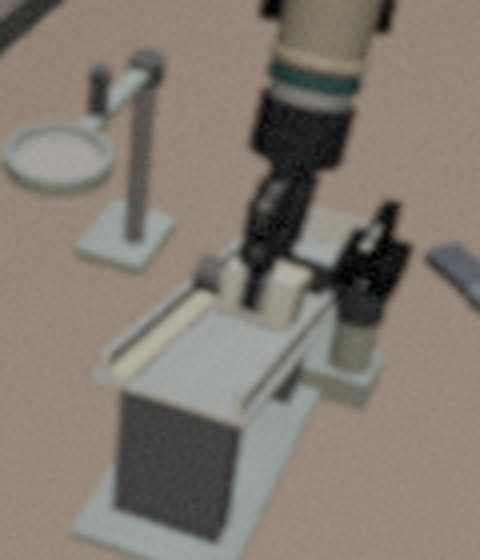

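Side view: the bottle lies across the channel, cap over the kerb and parallel to the floor. I'll lower the last bit and release.

```bash
python3 -m creep '[[0.1,0,0,0,0,0,1],[0.08,0,0,0,0,0,1],[0,0,0,0,0,0,1],[0,0,0,0,0,0,1],[0,0,0,0,0,0,-1],[0,0,0,0,0,0,-1],[0,0,0,0,0,0,-1],[0,0,0,0,0,0,-1],[0,0,0,0,0,0,-1],[0,0,0,0,0,0,-1]]'
python3 -m creep '[[0,0,0,0,0,0,-1],[0,0,0,0,0,0,-1],[-0.5,0,0,0,0,0,-1],[-1,0,0,0,0,0,-1],[-1,0,0,0,0,0,-1],[-1,0,0,0,0,0,-1],[-1,0,0,0,0,0,-1],[-1,0,0,0,0,0,-1],[0,-1,0,0,0,0,-1],[0,-1,0,0,0,0,-1]]'
python3 -m creep '[[0,-0.9,0,0,0,0.087,-1],[0,-0.9,0,0,0,0.087,-1],[0,-0.9,0,0,0,0.087,-1],[0,-0.9,0,0,0,0.087,-1],[0,-1,0,0,0,0,-1],[0,-1,0,0,0,0,-1],[0,-1,0,0,0,0,-1],[0,-1,0,0,0,0,-1],[0,0,0,0,0,0,-1],[0,0,0,0,0,0,-1]]'
python3 - <<'E'
from h import *
s=optics.read_camera('side'); t=optics.read_camera('top')
B=bottles(t)
for b in B: print(b[:2]); pick(*b[:2],z=.1)
cv2.imwrite('pics/s7.png',np.hstack([cv2.resize(s[120:220,330:430],None,fx=4,fy=4,interpolation=cv2.INTER_CUBIC),cv2.resize(t[180:260,340:420],None,fx=5,fy=5,interpolation=cv2.INTER_CUBIC)]))
E
```

```text
clock: 26.38
tool_pos: [0.4626, -0.1742, 0.1109]
orientation: [0.1, -0.694, -0.146, 0.698]
force: [-0.0, -1.3, -0.4]
width: 0.0853
clock: 27.22
tool_pos: [0.4624, -0.1758, 0.2877]
orientation: [0.1, -0.695, -0.144, 0.697]
force: [0.3, -0.3, -0.5]
width: 0.0858
clock: 28.05
tool_pos: [0.4463, 0.0513, 0.3101]
orientation: [0.024, 0.709, 0.025, -0.705]
force: [-0.1, -0.4, -0.1]
width: 0.0852
(array([0.7103, 0.314 ]), -1.552)
pick
sg 1 rotvec [ 1.617 -0.003  0.005] shift30 [ 7.   -8.95  8.48] q6 1.46
sg -1 rotvec [-1.524 -0.005 -0.003] shift30 [ 7.    8.95 -8.48] q6 1.46
(array([0.6663, 0.1894]), 1.971)
pick
sg 1 rotvec [-1.906 -0.004 -0.004] shift30 [ 7.    8.55 -1.61] q6 1.46
sg -1 rotvec [ 1.236 -0.004  0.004] shift30 [ 7.   -8.55  1.61] q6 1.46
(array([0.5932, 0.3392]), -0.166)
pick
sg 1 rotvec [ 0.231 -0.005  0.001] shift30 [  7.   -10.33  -3.38] q6 1.46
sg -1 rotvec [-2.91e+00 -2.00e-03 -8.00e-03] shift30 [ 7.   10.33  3.38] q6 1.46
(array([0.5366, 0.1911]), 0.666)
pick
sg 1 rotvec [-0.601 -0.005 -0.001] shift30 [ 7.   -1.86 -5.43] q6 1.46
sg -1 rotvec [ 2.541e+00 -1.000e-03  7.000e-03] shift30 [7.   1.86 5.43] q6 1.46
```

View pics/s7.png

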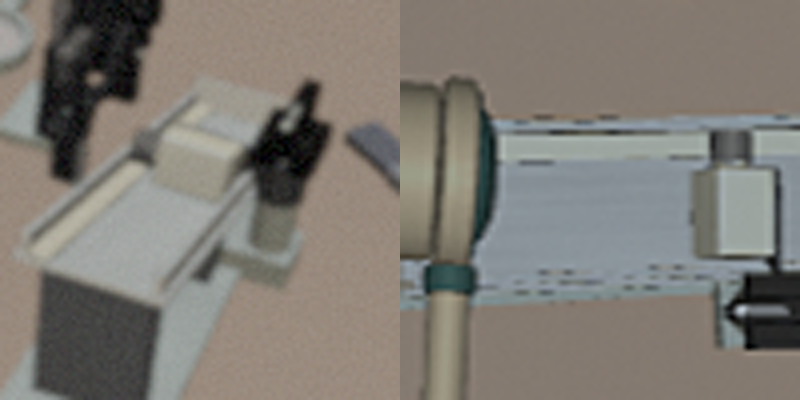

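Bottle 1 rests square against the paddle with its cap on the kerb (top at about (486,209)). On to bottle 2.

```bash
python3 -m creep '[[0,0,0,-0.12,0,0,-1],[0,0,0,-0.12,0,0,-1],[0,0,0,-0.12,0,0,-1],[0,0,0,-0.12,0,0,-1],[0,0,0,-0.12,0,0,-1],[0.5,-0.4,-0.9,0,0,0,-1],[0.7,-0.4,-0.95,0,0,0,-1],[0.8,-0.4,-0.95,0,0,0,-1],[0.8,-0.4,-0.95,0,0,0,-1],[0.8,-0.26,-0.95,0,0,0,-1]]'
python3 -m creep '[[0.9,0,-0.73,0,0,0,-1],[0.9,0,0,0,0,0,-1],[0.9,0,0,0,0,0,-1],[0.9,0,0,0,0,0,-1],[0.7,0,0,0,0,0,-1],[0,0,0,0,0,0,-1],[0,0,0,0,0,0,-1],[0,0,0,0,0,0,-1],[0,0,0,0,0,0,-1],[0,0,0,0,0,0,-1]]'
python3 - <<'E'
from h import *
pick([.5366,.1911],.667)
E
```

```text
clock: 28.98
tool_pos: [0.5247, 0.1811, 0.2016]
orientation: [0.23, 0.671, 0.23, -0.667]
force: [0.4, -0.2, 0.4]
width: 0.0856
clock: 29.82
tool_pos: [0.5432, 0.1949, 0.0755]
orientation: [0.231, 0.672, 0.231, -0.665]
force: [0.2, -0.8, -0.3]
width: 0.0855
pick
sg 1 rotvec [-0.002 -0.008 -0.003] shift30 [ 2.32 -0.04  0.08] q6 1.13
sg -1 rotvec [ 3.139 -0.005  0.013] shift30 [ 2.32  0.04 -0.08] q6 1.13
```

```bash
python3 -m creep '[[0.6,-0.04,0.08,0,-0.008,0,-1],[0.7,0,0,0,0,0,-1],[0.6,0,0,0,0,0,-1],[0.3,0,0,0,0,0,-1],[0.12,0,0,0,0,0,-1],[0,0,0,0,0,0,1],[0,0,0,0,0,0,1],[0,0,0,0,0,0,1],[0,0,0,0,0,0,1],[0,0,0,0,0,0,1]]'
python3 -m creep '[[0,0,0,0,0,0,1],[0,0,0,0,0,0,1],[-0.5,0,0,0,0,0,1],[-0.9,0,0,0,0,0,1],[-1,0,0,0,0,0,1],[-1,0,0,0,0,0,1],[-1,0,0,0,0,0,1],[-1,0,0,0,0,0,1],[-1,0,0,0,0,0,1],[-1,0,0,0,0,0,1]]'
python3 -m creep '[[-1,0,0,0,0,0,1],[-0.5,0,0,0,0,0,1],[0,0,0,0,0,0,1],[0,0,0,0,0,0,1],[0,0,0,0,0,0,1],[0,0,0,0,0,0,1],[0,0,0,0,0,0,1],[0,0,0,0,0,0,1],[0,0,0,0,0,0,1],[0,0,0,0,0,0,1]]'
cat >> h.py <<'E'
def lvl(x,h=.06):
    s=robot.observe(); w=s['orientation']; A=R.from_quat([w[1],w[2],w[3],w[0]]); place(x,h)
    print('level shift', (A.inv().apply(chute(x,-.008,h)-s['tool_pos'])/.03).round(2),s['width'])
E
python3 - <<'E'
from h import *
lvl(-.11)
E
```

```text
clock: 30.65
tool_pos: [0.5406, 0.1945, 0.0056]
orientation: [0.232, 0.669, 0.23, -0.668]
force: [0.1, -1.1, 6.4]
width: 0.0431
clock: 31.48
tool_pos: [0.5386, 0.1949, 0.2274]
orientation: [-0.232, -0.667, -0.23, 0.669]
force: [1.3, -0.1, -1.4]
width: 0.0434
clock: 32.32
tool_pos: [0.5394, 0.1951, 0.2706]
orientation: [-0.232, -0.667, -0.23, 0.669]
force: [-0.0, 0.6, -1.9]
width: 0.0433
place [ 0.4605 -0.1564  0.1734]
sg 1 rotvec [ 0.591  0.107 -0.341] shift30 [-0.89 11.93  3.41] q6 1.13
sg -1 rotvec [-2.51   0.446  0.14 ] shift30 [ -0.89 -11.93  -3.41] q6 1.13
level shift [3.28 7.59 9.29] 0.04328174913202278
```

```bash
python3 -m creep '[[0,0.53,0.65,0,0,0,1],[0,0.76,0.93,0,0,0,1],[0,0.76,0.93,0,0,0,1],[0,0.76,0.93,0,0,0,1],[0,0.76,0.93,0,0,0,1],[0,0.76,0.93,0,0,0,1],[0,0.76,0.93,0,0,0,1],[0,0.76,0.93,0,0,0,1],[0,0.76,0.93,0,0,0,1],[0,0.76,0.93,0,0,0,1]]' 
python3 -m creep '[[0,0.2,0.2,0,0,0,1],[0,0,0,0.118,0.021,-0.068,1],[0,0,0,0.118,0.021,-0.068,1],[0,0,0,0.118,0.021,-0.068,1],[0,0,0,0.118,0.021,-0.068,1],[0,0,0,0.118,0.021,-0.068,1],[0,0,0,0,0,0,1],[0,0,0,0,0,0,1],[0,0,0,0,0,0,1],[0,0,0,0,0,0,1]]'
python3 - <<'E'
from h import *
place(-.11,.006); print(robot.observe()['width'])
E
```

```text
clock: 33.15
tool_pos: [0.4624, -0.1474, 0.2725]
orientation: [-0.232, -0.668, -0.23, 0.669]
force: [0.2, -0.8, -1.6]
width: 0.0435
clock: 33.98
tool_pos: [0.4622, -0.1535, 0.2727]
orientation: [0.066, -0.693, -0.155, 0.701]
force: [0.5, 0.9, -2.2]
width: 0.0435
place [ 0.4593 -0.1379  0.1227]
sg 1 rotvec [ 0.059  0.011 -0.034] shift30 [4.88 1.22 0.06] q6 0.79
sg -1 rotvec [-3.082  0.053  0.017] shift30 [ 4.88 -1.22 -0.06] q6 0.79
0.04351058429447293
```

```bash
python3 -m creep '[[0,0,0,0.059,0.011,-0.034,1],[0,0.6,0,0,0,0,1],[0,0.62,0.06,0,0,0,1],[0.5,0,0,0,0,0,1],[0.8,0,0,0,0,0,1],[0.8,0,0,0,0,0,1],[0.7,0,0,0,0,0,1],[0.6,0,0,0,0,0,1],[0.4,0,0,0,0,0,1],[0.3,0,0,0,0,0,1]]' 
python3 -m creep '[[0.15,0,0,0,0,0,1],[0.12,0,0,0,0,0,1],[0.1,0,0,0,0,0,1],[0.1,0,0,0,0,0,1],[0,0,0,0,0,0,1],[0,0,0,0,0,0,1],[0,0,0,0,0,0,1],[0,0,0,0,0,0,1],[0,0,0,0,0,0,1],[0,0,0,0,0,0,1]]'
python3 - <<'E'
from h import *
place(-.11,.006); print(robot.observe()['width'])
E
```

```text
clock: 34.82
tool_pos: [0.4592, -0.1463, 0.1429]
orientation: [0.099, -0.691, -0.146, 0.701]
force: [-0.2, -0.3, -1.1]
width: 0.0435
clock: 35.65
tool_pos: [0.4594, -0.1419, 0.1311]
orientation: [0.101, -0.692, -0.145, 0.7]
force: [0.1, -0.7, -1.4]
width: 0.0431
place [ 0.4593 -0.1379  0.1227]
sg 1 rotvec [-0.003 -0.     0.001] shift30 [ 0.31 -0.03 -0.  ] q6 0.75
sg -1 rotvec [3.139e+00 1.000e-03 0.000e+00] shift30 [0.31 0.03 0.  ] q6 0.75
0.04310232317476314
```

```bash
python3 -m creep '[[0.15,0,0,0,0,0,1],[0.1,0,0,0,0,0,1],[0.03,0,0,0,0,0,1],[0,0,0,0,0,0,1],[0,0,0,0,0,0,-1],[0,0,0,0,0,0,-1],[0,0,0,0,0,0,-1],[0,0,0,0,0,0,-1],[0,0,0,0,0,0,-1],[0,0,0,0,0,0,-1]]'
python3 -m creep '[[0,0,0,0,0,0,-1],[0,0,0,0,0,0,-1],[-0.5,0,0,0,0,0,-1],[-1,0,0,0,0,0,-1],[-1,0,0,0,0,0,-1],[-1,0,0,0,0,0,-1],[-1,0,0,0,0,0,-1],[-1,0,0,0,0,0,-1],[0,-1,0,0,0,0,-1],[0,-1,0,0,0,0,-1]]' >/dev/null
python3 -m creep '[[0,-0.9,0,0,0,0.087,-1],[0,-0.9,0,0,0,0.087,-1],[0,-0.9,0,0,0,0.087,-1],[0,-0.9,0,0,0,0.087,-1],[0,-1,0,0,0,0,-1],[0,-1,0,0,0,0,-1],[0,-1,0,0,0,0,-1],[0,-1,0,0,0,0,-1],[0,0,0,0,0,0,-1],[0,0,0,0,0,0,-1]]'
python3 - <<'E'
from h import *
s=optics.read_camera('side'); t=optics.read_camera('top')
B=bottles(t)
for b in B: print(b[:2],b[2])
for b in B:
  if abs(b[0][0]-.593)<.03: pick(*b[:2])
cv2.imwrite('pics/s8.png',np.hstack([cv2.resize(s[120:220,330:430],None,fx=4,fy=4,interpolation=cv2.INTER_CUBIC),cv2.resize(t[180:260,340:420],None,fx=5,fy=5,interpolation=cv2.INTER_CUBIC)]))
E
```

```text
clock: 36.48
tool_pos: [0.4592, -0.139, 0.1232]
orientation: [0.101, -0.692, -0.145, 0.7]
force: [0.1, 0.6, -0.9]
width: 0.0853
clock: 38.15
tool_pos: [0.4442, 0.0866, 0.3223]
orientation: [-0.023, -0.706, -0.025, 0.707]
force: [0.8, 0.3, -0.2]
width: 0.0852
(array([0.7102, 0.3137]), -1.55) 177
(array([0.6664, 0.1895]), 1.953) 177
(array([0.593 , 0.3391]), -0.187) 180
pick
sg 1 rotvec [0.252 0.001 0.001] shift30 [10.54 -9.25 -3.45] q6 1.54
sg -1 rotvec [-2.89e+00 -2.00e-03  2.00e-03] shift30 [10.54  9.25  3.45] q6 1.54
```

View pics/s8.png

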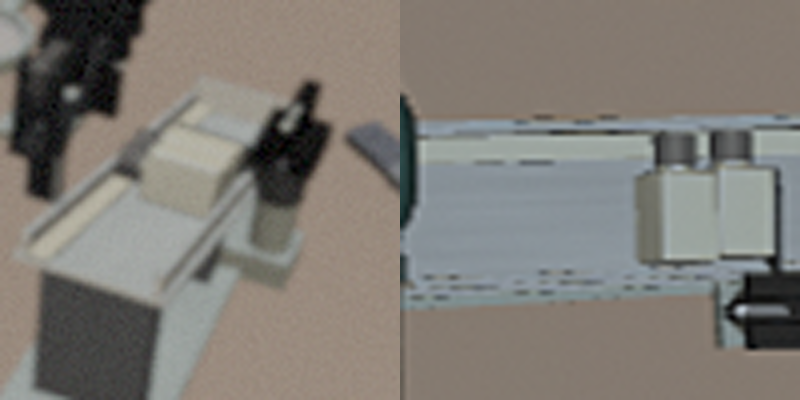

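Both bottles lie side by side above the gate with their caps on the kerb. Next is bottle 3.

```bash
python3 -m creep '[[0,0,0,0.12,0,0,-1],[0,0,0,0.12,0,0,-1],[0.3,-0.7,-0.3,0,0,0,-1],[0.6,-1,-0.4,0,0,0,-1],[0.6,-1,-0.4,0,0,0,-1],[0.6,-1,-0.4,0,0,0,-1],[0.6,-1,-0.4,0,0,0,-1],[0.6,-1,-0.4,0,0,0,-1],[0.6,-1,-0.4,0,0,0,-1],[0.6,-1,-0.4,0,0,0,-1]]'
python3 -m creep '[[0.7,-1,-0.35,0,0,0,-1],[0.7,-0.55,0,0,0,0,-1],[0.7,0,0,0,0,0,-1],[0.7,0,0,0,0,0,-1],[0.5,0,0,0,0,0,-1],[0,0,0,0,0,0,-1],[0,0,0,0,0,0,-1],[0,0,0,0,0,0,-1],[0,0,0,0,0,0,-1],[0,0,0,0,0,0,-1]]'
python3 - <<'E'
from h import *
pick([.593,.3391],-.187)
E
```

```text
clock: 39.08
tool_pos: [0.5781, 0.2962, 0.1863]
orientation: [0.063, -0.704, 0.062, 0.705]
force: [0.2, -0.5, 1.2]
width: 0.0853
clock: 39.92
tool_pos: [0.596, 0.3409, 0.0904]
orientation: [-0.063, 0.705, -0.061, -0.704]
force: [0.7, 0.4, -0.6]
width: 0.0856
pick
sg 1 rotvec [ 0.011 -0.001  0.003] shift30 [ 2.81  0.08 -0.08] q6 2.16
sg -1 rotvec [-3.131e+00 -5.000e-03 -2.000e-03] shift30 [ 2.81 -0.08  0.08] q6 2.16
```

```bash
python3 -m creep '[[0.7,0.08,-0.08,0.011,0,0,-1],[0.7,0,0,0,0,0,-1],[0.7,0,0,0,0,0,-1],[0.4,0,0,0,0,0,-1],[0.25,0,0,0,0,0,-1],[0.03,0,0,0,0,0,1],[0,0,0,0,0,0,1],[0,0,0,0,0,0,1],[0,0,0,0,0,0,1],[0,0,0,0,0,0,1]]'
python3 -m creep '[[0,0,0,0,0,0,1],[0,0,0,0,0,0,1],[-0.5,0,0,0,0,0,1],[-0.9,0,0,0,0,0,1],[-1,0,0,0,0,0,1],[-1,0,0,0,0,0,1],[-1,0,0,0,0,0,1],[-1,0,0,0,0,0,1],[-1,0,0,0,0,0,1],[-1,0,0,0,0,0,1]]'
python3 -m creep '[[-1,0,0,0,0,0,1],[-0.8,0,0,0,0,0,1],[-0.2,0,0,0,0,0,1],[0,0,0,0,0,0,1],[0,0,0,0,0,0,1],[0,0,0,0,0,0,1],[0,0,0,0,0,0,1],[0,0,0,0,0,0,1],[0,0,0,0,0,0,1],[0,0,0,0,0,0,1]]'
python3 - <<'E'
from h import *
lvl(-.15)
E
```

```text
clock: 40.75
tool_pos: [0.5979, 0.3389, 0.0069]
orientation: [-0.067, 0.705, -0.065, -0.703]
force: [0.6, -0.2, 3.6]
width: 0.0438
clock: 41.58
tool_pos: [0.5963, 0.3375, 0.2283]
orientation: [0.066, -0.703, 0.065, 0.705]
force: [0.8, 0.1, -1.1]
width: 0.0432
clock: 42.42
tool_pos: [0.5969, 0.3377, 0.2865]
orientation: [0.066, -0.703, 0.065, 0.705]
force: [-1.1, -0.3, -1.4]
width: 0.0433
place [ 0.4578 -0.1165  0.188 ]
sg 1 rotvec [-0.252 -0.042 -0.346] shift30 [-1.97 15.02  5.64] q6 2.17
sg -1 rotvec [ 2.847 -0.5    0.061] shift30 [ -1.97 -15.02  -5.64] q6 2.17
level shift [ 3.27 15.74  1.74] 0.04334128555111855
```

```bash
python3 -m creep '[[0,0.6,0.07,0,0,0,1],[0,1,0.11,0,0,0,1],[0,1,0.11,0,0,0,1],[0,1,0.11,0,0,0,1],[0,1,0.11,0,0,0,1],[0,1,0.11,0,0,0,1],[0,1,0.11,0,0,0,1],[0,1,0.11,0,0,0,1],[0,1,0.11,0,0,0,1],[0,1,0.11,0,0,0,1]]' >/dev/null
python3 -m creep '[[0,1,0.11,0,0,0,1],[0,1,0.11,0,0,0,1],[0,1,0.11,0,0,0,1],[0,1,0.11,0,0,0,1],[0,1,0.11,0,0,0,1],[0,1,0.11,0,0,0,1],[0,0,0,-0.064,-0.011,-0.087,1],[0,0,0,-0.064,-0.011,-0.087,1],[0,0,0,-0.064,-0.011,-0.087,1],[0,0,0,-0.064,-0.011,-0.087,1]]'
python3 -m creep '[[0,0,0,0,0,0,1],[0,0,0,0,0,0,1],[0,0,0,0,0,0,1],[0,0,0,0,0,0,1],[0,0,0,0,0,0,1],[0,0,0,0,0,0,1],[0,0,0,0,0,0,1],[0,0,0,0,0,0,1],[0,0,0,0,0,0,1],[0,0,0,0,0,0,1]]' >/dev/null
python3 - <<'E'
from h import *
place(-.15,.006); print(robot.observe()['width'])
E
```

```text
clock: 44.08
tool_pos: [0.4596, -0.1131, 0.2875]
orientation: [0.098, -0.692, -0.151, 0.699]
force: [0.7, 0.6, -1.9]
width: 0.0437
place [ 0.4566 -0.098   0.1372]
sg 1 rotvec [0.005 0.001 0.003] shift30 [4.84 1.25 0.07] q6 0.88
sg -1 rotvec [-3.137e+00 -4.000e-03  2.000e-03] shift30 [ 4.84 -1.25 -0.07] q6 0.88
0.04317947359766765
```

```bash
python3 -m creep '[[0,0,0,0,0,0,1],[0,0.6,0,0,0,0,1],[0,0.63,0.07,0,0,0,1],[0.5,0,0,0,0,0,1],[0.8,0,0,0,0,0,1],[0.8,0,0,0,0,0,1],[0.7,0,0,0,0,0,1],[0.6,0,0,0,0,0,1],[0.4,0,0,0,0,0,1],[0.3,0,0,0,0,0,1]]' 
python3 -m creep '[[0.15,0,0,0,0,0,1],[0.12,0,0,0,0,0,1],[0.1,0,0,0,0,0,1],[0.1,0,0,0,0,0,1],[0,0,0,0,0,0,1],[0,0,0,0,0,0,1],[0,0,0,0,0,0,1],[0,0,0,0,0,0,1],[0,0,0,0,0,0,1],[0,0,0,0,0,0,1]]'
python3 - <<'E'
from h import *
place(-.15,.006); print(robot.observe()['width'])
E
```

```text
clock: 45.75
tool_pos: [0.4564, -0.1044, 0.1571]
orientation: [0.099, -0.691, -0.149, 0.701]
force: [-0.7, -1.4, -0.5]
width: 0.0433
clock: 46.58
tool_pos: [0.4567, -0.1002, 0.1452]
orientation: [0.099, -0.691, -0.149, 0.7]
force: [-0.4, 0.5, -0.1]
width: 0.0435
place [ 0.4566 -0.098   0.1372]
sg 1 rotvec [0.005 0.001 0.003] shift30 [0.28 0.02 0.  ] q6 0.8
sg -1 rotvec [-3.137e+00 -4.000e-03  2.000e-03] shift30 [ 0.28 -0.02 -0.  ] q6 0.8
0.04353247300028197
```

```bash
python3 -m creep '[[0.14,0,0,0,0,0,1],[0.1,0,0,0,0,0,1],[0.03,0,0,0,0,0,1],[0,0,0,0,0,0,1],[0,0,0,0,0,0,-1],[0,0,0,0,0,0,-1],[0,0,0,0,0,0,-1],[0,0,0,0,0,0,-1],[0,0,0,0,0,0,-1],[0,0,0,0,0,0,-1]]'
python3 -m creep '[[0,0,0,0,0,0,-1],[0,0,0,0,0,0,-1],[-0.5,0,0,0,0,0,-1],[-1,0,0,0,0,0,-1],[-1,0,0,0,0,0,-1],[-1,0,0,0,0,0,-1],[-1,0,0,0,0,0,-1],[-1,0,0,0,0,0,-1],[0,-1,0,0,0,0,-1],[0,-1,0,0,0,0,-1]]' >/dev/null
python3 -m creep '[[0,-0.9,0,0,0,0.087,-1],[0,-0.9,0,0,0,0.087,-1],[0,-0.9,0,0,0,0.087,-1],[0,-0.9,0,0,0,0.087,-1],[0,-1,0,0,0,0,-1],[0,-1,0,0,0,0,-1],[0,-1,0,0,0,0,-1],[0,0,0,0,0,0,-1],[0,0,0,0,0,0,-1],[0,0,0,0,0,0,-1]]'
python3 - <<'E'
from h import *
s=optics.read_camera('side'); t=optics.read_camera('top')
B=bottles(t)
for b in B: print(b[:2],b[2])
for b in B:
  if abs(b[0][0]-.666)<.03: pick(*b[:2])
cv2.imwrite('pics/s9.png',np.hstack([cv2.resize(s[120:220,330:430],None,fx=4,fy=4,interpolation=cv2.INTER_CUBIC),cv2.resize(t[180:260,340:420],None,fx=5,fy=5,interpolation=cv2.INTER_CUBIC)]))
E
```

```text
clock: 47.42
tool_pos: [0.4563, -0.0972, 0.1373]
orientation: [0.099, -0.691, -0.149, 0.7]
force: [-0.4, 0.3, -0.1]
width: 0.0853
clock: 49.08
tool_pos: [0.4423, 0.0962, 0.3369]
orientation: [-0.025, -0.707, -0.027, 0.707]
force: [0.6, -0.5, 0.3]
width: 0.0853
(array([0.7102, 0.314 ]), -1.551) 178
(array([0.6663, 0.1894]), 1.971) 176
pick
sg 1 rotvec [-1.9   -0.003  0.002] shift30 [11.03  8.09 -0.14] q6 1.56
sg -1 rotvec [1.241 0.002 0.003] shift30 [11.03 -8.09  0.14] q6 1.56
```

View pics/s9.png

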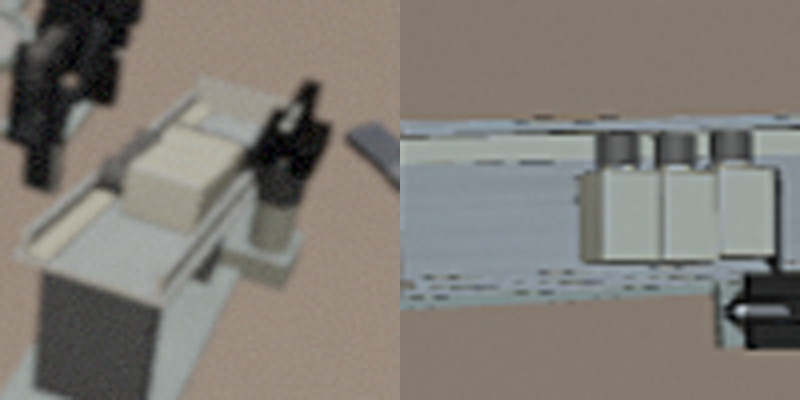

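Three bottles are in place. Bottle 4 next.

```bash
python3 -m creep '[[0,0,0,-0.12,0,0,-1],[0,0,0,-0.12,0,0,-1],[0,0,0,-0.12,0,0,-1],[0,0,0,-0.12,0,0,-1],[0,0,0,-0.12,0,0,-1],[0,0,0,-0.12,0,0,-1],[0,0,0,-0.12,0,0,-1],[0,0,0,-0.12,0,0,-1],[0,0,0,-0.12,0,0,-1],[0,0,0,-0.12,0,0,-1]]' >/dev/null
python3 -m creep '[[0,0,0,-0.12,0,0,-1],[0,0,0,-0.12,0,0,-1],[0,0,0,-0.12,0,0,-1],[0,0,0,-0.12,0,0,-1],[0,0,0,-0.12,0,0,-1],[0,0,0,-0.1,0,0,-1],[0.4,0.7,0,0,0,0,-1],[0.7,0.9,0,0,0,0,-1],[0.7,0.9,0,0,0,0,-1],[0.7,0.9,0,0,0,0,-1]]'
python3 -m creep '[[0.7,0.9,-0.14,0,0,0,-1],[0.7,0.9,0,0,0,0,-1],[0.7,0.9,0,0,0,0,-1],[0.7,0.9,0,0,0,0,-1],[0.7,0.9,0,0,0,0,-1],[0.8,0.2,0,0,0,0,-1],[0.8,0,0,0,0,0,-1],[0.4,0,0,0,0,0,-1],[0,0,0,0,0,0,-1],[0,0,0,0,0,0,-1]]'
python3 - <<'E'
from h import *
pick([.6663,.1894],1.964)
E
```

```text
clock: 50.85
tool_pos: [0.5378, 0.1353, 0.2616]
orientation: [0.589, 0.392, 0.589, -0.39]
force: [0.4, -0.0, -0.4]
width: 0.0853
clock: 51.68
tool_pos: [0.6644, 0.1949, 0.0971]
orientation: [0.588, 0.392, 0.59, -0.39]
force: [0.5, -0.1, 1.4]
width: 0.0854
pick
sg 1 rotvec [ 0.007 -0.004 -0.   ] shift30 [ 3.04 -0.01  0.03] q6 -0.22
sg -1 rotvec [-3.135  0.    -0.006] shift30 [ 3.04  0.01 -0.03] q6 -0.22
```

```bash
python3 -m creep '[[0.7,0,0.03,0.007,0,0,-1],[0.7,0,0,0,0,0,-1],[0.7,0,0,0,0,0,-1],[0.5,0,0,0,0,0,-1],[0.3,0,0,0,0,0,-1],[0.1,0,0,0,0,0,-1],[0,0,0,0,0,0,1],[0,0,0,0,0,0,1],[0,0,0,0,0,0,1],[0,0,0,0,0,0,1]]'
python3 -m creep '[[0,0,0,0,0,0,1],[0,0,0,0,0,0,1],[0,0,0,0,0,0,1],[-0.5,0,0,0,0,0,1],[-0.9,0,0,0,0,0,1],[-1,0,0,0,0,0,1],[-1,0,0,0,0,0,1],[-1,0,0,0,0,0,1],[-1,0,0,0,0,0,1],[-1,0,0,0,0,0,1]]'
python3 -m creep '[[-1,0,0,0,0,0,1],[-1,0,0,0,0,0,1],[-0.8,0,0,0,0,0,1],[-0.4,0,0,0,0,0,1],[0,0,0,0,0,0,1],[0,0,0,0,0,0,1],[0,0,0,0,0,0,1],[0,0,0,0,0,0,1],[0,0,0,0,0,0,1],[0,0,0,0,0,0,1]]'
python3 - <<'E'
from h import *
lvl(-.188)
E
```

```text
clock: 52.52
tool_pos: [0.6662, 0.196, 0.0094]
orientation: [0.588, 0.394, 0.588, -0.39]
force: [0.8, -0.0, -2.9]
width: 0.043
clock: 53.35
tool_pos: [0.6641, 0.1949, 0.2003]
orientation: [0.587, 0.393, 0.589, -0.392]
force: [-0.1, -0.9, -2.0]
width: 0.0432
clock: 54.18
tool_pos: [0.6644, 0.1945, 0.2939]
orientation: [0.587, 0.393, 0.59, -0.392]
force: [0.0, -0.2, -1.8]
width: 0.0433
place [ 0.4553 -0.0785  0.2018]
sg 1 rotvec [ 1.876  0.329 -0.233] shift30 [-0.06  9.14  7.57] q6 -0.21
sg -1 rotvec [-1.231  0.213  0.301] shift30 [-0.06 -9.14 -7.57] q6 -0.21
level shift [ 3.06 -9.93  5.74] 0.043293196304145215
```

```bash
python3 -m creep '[[0,-0.7,0.4,0,0,0,1],[0,-1,0.58,0,0,0,1],[0,-1,0.58,0,0,0,1],[0,-1,0.58,0,0,0,1],[0,-1,0.58,0,0,0,1],[0,-1,0.58,0,0,0,1],[0,-1,0.58,0,0,0,1],[0,-1,0.58,0,0,0,1],[0,-1,0.58,0,0,0,1],[0,-1,0.58,0,0,0,1]]'
python3 -m creep '[[0,-0.23,0.12,0,0,0,1],[0,0,0,0.11,0.0194,-0.0137,1],[0,0,0,0.11,0.0194,-0.0137,1],[0,0,0,0.11,0.0194,-0.0137,1],[0,0,0,0.11,0.0194,-0.0137,1],[0,0,0,0.11,0.0194,-0.0137,1],[0,0,0,0.11,0.0194,-0.0137,1],[0,0,0,0.11,0.0194,-0.0137,1],[0,0,0,0.11,0.0194,-0.0137,1],[0,0,0,0.11,0.0194,-0.0137,1]]' >/dev/null
python3 -m creep '[[0,0,0,0.11,0.0194,-0.0137,1],[0,0,0,0.11,0.0194,-0.0137,1],[0,0,0,0.11,0.0194,-0.0137,1],[0,0,0,0.11,0.0194,-0.0137,1],[0,0,0,0.11,0.0194,-0.0137,1],[0,0,0,0.11,0.0194,-0.0137,1],[0,0,0,0.11,0.0194,-0.0137,1],[0,0,0,0.11,0.0194,-0.0137,1],[0,0,0,0,0,0,1],[0,0,0,0,0,0,1]]'
python3 - <<'E'
from h import *
place(-.188,.006); print(robot.observe()['width'])
E
```

```text
clock: 55.02
tool_pos: [0.4595, -0.0738, 0.2941]
orientation: [0.588, 0.393, 0.589, -0.391]
force: [0.6, -0.0, -2.0]
width: 0.0434
clock: 56.68
tool_pos: [0.4559, -0.079, 0.2942]
orientation: [0.097, -0.693, -0.149, 0.699]
force: [-0.2, 0.1, -1.8]
width: 0.0431
place [ 0.454  -0.0601  0.1511]
sg 1 rotvec [ 0.009 -0.001  0.001] shift30 [4.7  1.04 0.02] q6 0.93
sg -1 rotvec [-3.133e+00 -1.000e-03 -2.000e-03] shift30 [ 4.7  -1.04 -0.02] q6 0.93
0.04314054707899088
```

```bash
python3 -m creep '[[0,0.5,0,0.009,0,0,1],[0,0.54,0.02,0,0,0,1],[0.4,0,0,0,0,0,1],[0.8,0,0,0,0,0,1],[0.8,0,0,0,0,0,1],[0.7,0,0,0,0,0,1],[0.7,0,0,0,0,0,1],[0.4,0,0,0,0,0,1],[0.2,0,0,0,0,0,1],[0.1,0,0,0,0,0,1]]' 
python3 -m creep '[[0.15,0,0,0,0,0,1],[0.1,0,0,0,0,0,1],[0.1,0,0,0,0,0,1],[0,0,0,0,0,0,1],[0,0,0,0,0,0,1],[0,0,0,0,0,0,1],[0,0,0,0,0,0,1],[0,0,0,0,0,0,1],[0,0,0,0,0,0,1],[0,0,0,0,0,0,1]]'
python3 - <<'E'
from h import *
place(-.188,.006); print(robot.observe()['width'])
E
```

```text
clock: 57.52
tool_pos: [0.4546, -0.066, 0.1671]
orientation: [0.1, -0.692, -0.146, 0.7]
force: [-0.7, 0.5, -1.9]
width: 0.0436
clock: 58.35
tool_pos: [0.4545, -0.0624, 0.1583]
orientation: [0.101, -0.692, -0.146, 0.7]
force: [0.6, 0.3, -1.7]
width: 0.0434
place [ 0.454  -0.0601  0.1511]
sg 1 rotvec [-0.002 -0.002  0.001] shift30 [0.25 0.01 0.01] q6 0.87
sg -1 rotvec [3.139e+00 2.000e-03 3.000e-03] shift30 [ 0.25 -0.01 -0.01] q6 0.87
0.0433835288987974
```

```bash
python3 -m creep '[[0.1,0,0,0,0,0,1],[0.07,0,0,0,0,0,1],[0,0,0,0,0,0,1],[0,0,0,0,0,0,1],[0,0,0,0,0,0,-1],[0,0,0,0,0,0,-1],[0,0,0,0,0,0,-1],[0,0,0,0,0,0,-1],[0,0,0,0,0,0,-1],[0,0,0,0,0,0,-1]]'
python3 -m creep '[[0,0,0,0,0,0,-1],[0,0,0,0,0,0,-1],[-0.5,0,0,0,0,0,-1],[-1,0,0,0,0,0,-1],[-1,0,0,0,0,0,-1],[-1,0,0,0,0,0,-1],[-1,0,0,0,0,0,-1],[0,0,0,0,0,0.087,-1],[0,0,0,0,0,0.087,-1],[0,0,0,0,0,0.087,-1]]'
python3 -m creep '[[0,0,0,-0.12,0,0.08,-1],[0,0,0,-0.12,0,0,-1],[0,0,0,-0.12,0,0,-1],[0,0,0,-0.12,0,0,-1],[0,0,0,-0.12,0,0,-1],[0,0,0,-0.12,0,0,-1],[0,0,0,-0.12,0,0,-1],[0,0,0,-0.12,0,0,-1],[0,0,0,-0.12,0,0,-1],[0,0,0,-0.12,0,0,-1]]'
python3 - <<'E'
from h import *
s=optics.read_camera('side'); t=optics.read_camera('top')
plan([.3946,-.2504,.24],[0,0,-1],[.998,.035,0])
cv2.imwrite('pics/s10.png',np.hstack([cv2.resize(s[120:220,330:430],None,fx=4,fy=4,interpolation=cv2.INTER_CUBIC),cv2.resize(t[180:260,340:420],None,fx=5,fy=5,interpolation=cv2.INTER_CUBIC)]))
E
```

```text
clock: 59.18
tool_pos: [0.4542, -0.0604, 0.1532]
orientation: [0.101, -0.692, -0.146, 0.7]
force: [-0.3, 1.0, 0.2]
width: 0.0855
clock: 60.02
tool_pos: [0.4578, -0.108, 0.2812]
orientation: [-0.008, 0.706, 0.052, -0.706]
force: [-0.1, -0.7, 0.0]
width: 0.0855
clock: 60.85
tool_pos: [0.4572, -0.1067, 0.2802]
orientation: [0.41, 0.578, 0.42, -0.567]
force: [0.7, -0.2, 0.2]
width: 0.0852
sg 1 rotvec [-0.358 -0.021  0.   ] shift30 [ 1.34 -2.25  4.71] q6 -0.07
sg -1 rotvec [2.784 0.    0.03 ] shift30 [ 1.34  2.25 -4.71] q6 -0.07
```

View pics/s10.png

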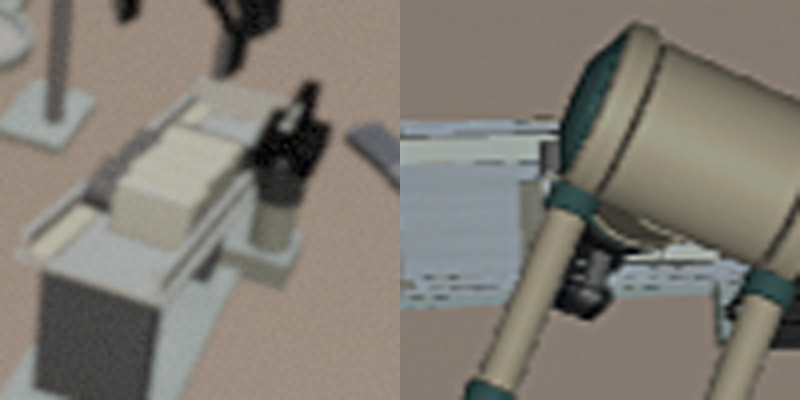

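All four bottles lie in a row with their caps on the kerb (side view, row around (378,170)). Next I'll grip the handle.

```bash
python3 -m creep '[[0,0,0,-0.119,-0.007,0,-1],[0,0,0,-0.119,-0.007,0,-1],[0,0,0,-0.119,-0.007,0,-1],[0,-0.37,0.78,0,0,0,-1],[0,-0.37,0.78,0,0,0,-1],[0,-0.37,0.78,0,0,0,-1],[0,-0.37,0.78,0,0,0,-1],[0,-0.37,0.78,0,0,0,-1],[0,-0.4,0.81,0,0,0,-1],[0,0,0,0,0,0,-1]]'
python3 -m creep '[[0.4,0,0,0,0,0,-1],[0.5,0,0,0,0,0,-1],[0.4,0,0,0,0,0,-1],[0,0,0,0,0,0,-1],[0,0,0,0,0,0,-1],[0,0,0,0,0,0,-1],[0,0,0,0,0,0,-1],[0,0,0,0,0,0,-1],[0,0,0,0,0,0,-1],[0,0,0,0,0,0,-1]]' >/dev/null
python3 - <<'E'
from h import *
plan([.3946,-.2504,.156],[0,0,-1],[.998,.035,0])
E
```

```text
clock: 61.78
tool_pos: [0.3932, -0.2543, 0.2802]
orientation: [0.507, 0.492, 0.506, -0.494]
force: [-0.3, -0.2, 0.7]
width: 0.0853
sg 1 rotvec [-0.001  0.001 -0.001] shift30 [ 2.86 -0.01 -0.  ] q6 -0.75
sg -1 rotvec [ 3.141e+00 -1.000e-03 -1.000e-03] shift30 [2.86 0.01 0.  ] q6 -0.75
```

```bash
python3 -m creep '[[0.6,0,0,0,0,0,-1],[0.8,0,0,0,0,0,-1],[0.8,0,0,0,0,0,-1],[0.5,0,0,0,0,0,-1],[0.16,0,0,0,0,0,-1],[0,0,0,0,0,0,1],[0,0,0,0,0,0,1],[0,0,0,0,0,0,1],[0,0,0,0,0,0,1],[0,0,0,0,0,0,1]]'
python3 -m creep '[[0,0,0,0,0,0,1],[0,0,0,0,0,0,1],[0,0,0,0,0,0,1],[0,0,0,0,0,0,1],[0,0,0,0,0,0,1],[0,0,0,0,0,0,1],[0,0,0,0,0,0,1],[0,0,0,0,0,0,1],[0,0,0,0,0,0,1],[0,0,0,0,0,0,1]]'
```

```text
clock: 63.45
tool_pos: [0.3952, -0.2509, 0.1564]
orientation: [0.509, 0.491, 0.508, -0.491]
force: [-0.9, 0.7, 0.0]
width: 0.0256
clock: 64.28
tool_pos: [0.395, -0.2508, 0.1563]
orientation: [0.509, 0.491, 0.508, -0.491]
force: [-0.6, 0.4, 6.4]
width: 0.0148
```

```bash
python3 -m creep '[[0,0,0,0.05,0,0,1],[0,0,0,0.1,0,0,1],[0,0,0,0.12,0,0,1],[0,0,0,0.12,0,0,1],[0,0,0,0.12,0,0,1],[0,0,0,0.12,0,0,1],[0,0,0,0.12,0,0,1],[0,0,0,0.12,0,0,1],[0,0,0,0.12,0,0,1],[0,0,0,0.12,0,0,1]]'
python3 -m creep '[[0,0,0,0.12,0,0,1],[0,0,0,0.12,0,0,1],[0,0,0,0.12,0,0,1],[0,0,0,0.1,0,0,1],[0,0,0,0.06,0,0,1],[0,0,0,0,0,0,1],[0,0,0,0,0,0,1],[0,0,0,0,0,0,1],[0,0,0,0,0,0,1],[0,0,0,0,0,0,1]]'
python3 - <<'E'
from h import *
s=optics.read_camera('side'); t=optics.read_camera('top'); print(robot.observe()['q'][5])
plan([.3950,-.2508,.156],[0,0,-1],[.998,.035,0])
cv2.imwrite('pics/s11.png',np.hstack([cv2.resize(s[110:210,340:440],None,fx=4,fy=4,interpolation=cv2.INTER_CUBIC),cv2.resize(t[180:260,390:470],None,fx=5,fy=5,interpolation=cv2.INTER_CUBIC)]))
E
```

```text
clock: 65.12
tool_pos: [0.3963, -0.2507, 0.1564]
orientation: [0.172, 0.687, 0.171, -0.685]
force: [3.4, 1.0, 3.6]
width: 0.0151
clock: 65.95
tool_pos: [0.3971, -0.2512, 0.1564]
orientation: [-0.008, 0.709, -0.009, -0.705]
force: [5.1, 0.5, 3.8]
width: 0.0152
0.8793097392532738
sg 1 rotvec [-1.629 -0.003 -0.006] shift30 [ 0.01 -0.07 -0.02] q6 0.88
sg -1 rotvec [ 1.512 -0.006  0.003] shift30 [0.01 0.07 0.02] q6 0.88
```

View pics/s11.png

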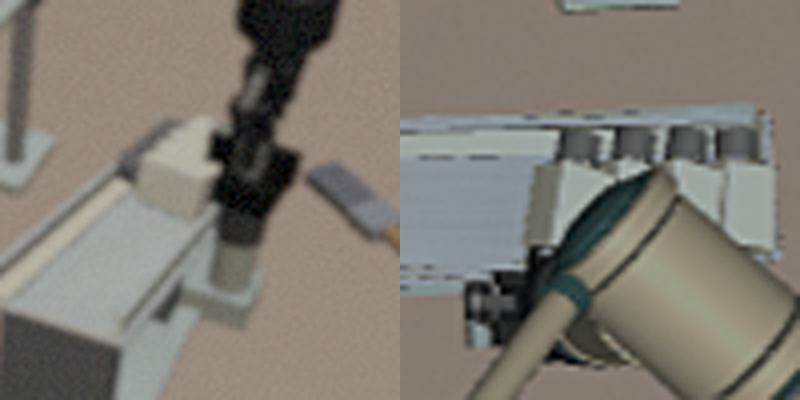

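All four bottles are in the tray in a row, caps on the kerb (top view caps from about (506,208) to (538,207)). Next I'll release the handle and check from above.

```bash
python3 -m creep '[[0,-0.05,0,0,0,0,1],[0,0,0,0,0,0,-1],[0,0,0,0,0,0,-1],[0,0,0,0,0,0,-1],[0,0,0,0,0,0,-1],[0,0,0,0,0,0,-1],[0,0,0,0,0,0,-1],[0,0,0,0,0,0,-1],[0,0,0,0,0,0,-1],[0,0,0,0,0,0,-1]]'
python3 -m creep '[[-0.3,0,0,0,0,0,-1],[-0.5,0,0,0,0,0,-1],[-0.8,0,0,0,0,0,-1],[-0.8,0,0,0,0,0,-1],[-0.8,0,0,0,0,0,-1],[-0.8,0,0,0,0,0,-1],[-0.8,0,0,0,0,0,-1],[-0.3,0,0,0,0,0,-1],[0,0,0,0,0,0,-1],[0,0,0,0,0,0,-1]]'
python3 - <<'E'
from h import *
plan([.6428,-.2362,.30],[0,0,-1],[-.014,-1,0])
E
```

```text
clock: 66.88
tool_pos: [0.3947, -0.2489, 0.1554]
orientation: [0.009, -0.707, 0.009, 0.707]
force: [0.6, 0.1, 0.5]
width: 0.0857
clock: 67.72
tool_pos: [0.3945, -0.2487, 0.3082]
orientation: [0.009, -0.707, 0.009, 0.707]
force: [-0.3, -0.4, -0.2]
width: 0.0854
sg 1 rotvec [-0.011  0.    -0.   ] shift30 [ 0.27 -0.53 -8.27] q6 0.88
sg -1 rotvec [ 3.131 -0.    -0.   ] shift30 [0.27 0.53 8.27] q6 0.88
```

```bash
python3 -m creep '[[0,0,-0.5,0,0,0,-1],[0,-0.06,-0.9,0,0,0,-1],[0,-0.06,-0.9,0,0,0,-1],[0,-0.06,-0.9,0,0,0,-1],[0,-0.06,-0.9,0,0,0,-1],[0,-0.06,-0.9,0,0,0,-1],[0,-0.06,-0.9,0,0,0,-1],[0,-0.06,-0.9,0,0,0,-1],[0,-0.06,-0.9,0,0,0,-1],[0,-0.06,-0.57,-0.011,0,0,-1]]'
python3 -m creep '[[0,0,0,0,0,0,-1],[0,0,0,0,0,0,-1],[0,0,0,0,0,0,-1],[0,0,0,0,0,0,-1],[0,0,0,0,0,0,-1],[0,0,0,0,0,0,-1],[0,0,0,0,0,0,-1],[0,0,0,0,0,0,-1],[0,0,0,0,0,0,-1],[0,0,0,0,0,0,-1]]' >/dev/null
python3 - <<'E'
from h import *
s=optics.read_camera('side'); t=optics.read_camera('top')
plan([.6428,-.2362,.219],[0,0,-1],[-.014,-1,0])
p=proj('side',[[.6415,-.237,.251],[.6415,-.237,.209]]); print(p)
a=cv2.resize(s[60:160,300:440],None,fx=4,fy=4,interpolation=cv2.INTER_CUBIC)
b=cv2.resize(t[190:260,390:470],None,fx=5,fy=5,interpolation=cv2.INTER_CUBIC)
k=np.zeros((400,960,3),np.uint8);k[:400,:560]=a;k[:350,560:]=b
cv2.imwrite('pics/s12.png',k[:,:800] if 0 else cv2.resize(k,(800,333)))
E
```

```text
clock: 68.55
tool_pos: [0.646, -0.2379, 0.3048]
orientation: [0.005, -0.706, 0.004, 0.708]
force: [0.9, 0.6, 0.6]
width: 0.0854
sg 1 rotvec [ 0.  0. -0.] shift30 [ 2.98 -0.09  0.01] q6 1.13
sg -1 rotvec [-3.141  0.     0.   ] shift30 [ 2.98  0.09 -0.01] q6 1.13
[[336.00632596 107.39130457]
 [335.4315216  118.48863379]]
```

View pics/s12.png

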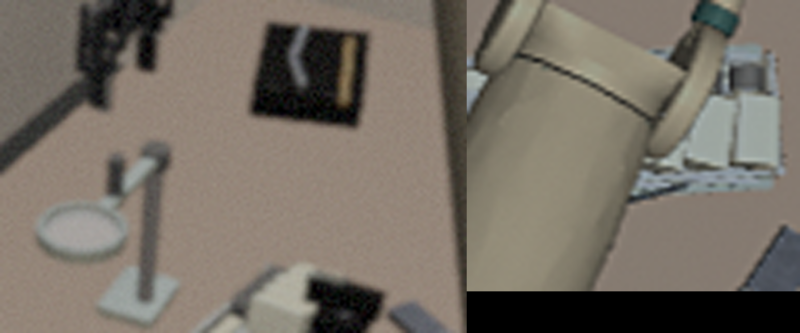

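Peg top seen at about (335,107.4), 1.2 px left of the prediction: the same side-camera bias as before. I'll aim at (0.6445, -0.2355).

```bash
python3 -m creep '[[0.4,-0.11,-0.05,0,0,0,-1],[0.5,0,0,0,0,0,-1],[0.5,0,0,0,0,0,-1],[0.5,0,0,0,0,0,-1],[0.5,0,0,0,0,0,-1],[0.3,0,0,0,0,0,-1],[0.2,0,0,0,0,0,-1],[0.08,0,0,0,0,0,-1],[0,0,0,0,0,0,1],[0,0,0,0,0,0,1]]'
python3 -m creep '[[0,0,0,0,0,0,1],[0,0,0,0,0,0,1],[0,0,0,0,0,0,1],[0,0,0,0,0,0,1],[0,0,0,0,0,0,1],[0,0,0,0,0,0,1],[0,0,0,0,0,0,1],[0,0,0,0,0,0,1],[0,0,0,0,0,0,1],[0,0,0,0,0,0,1]]'
python3 - <<'E'
from h import *
s=robot.observe(); print(s['force'],s['wrist_torque'])
p=s['tool_pos']
w=s['orientation']; A=R.from_quat([w[1],w[2],w[3],w[0]]).as_matrix(); print(A.round(3))
E
```

```text
clock: 70.32
tool_pos: [0.6451, -0.2358, 0.2198]
orientation: [-0.005, 0.707, -0.005, -0.707]
force: [-0.3, 0.7, 0.8]
width: 0.0638
clock: 71.15
tool_pos: [0.6449, -0.2371, 0.2199]
orientation: [-0.004, 0.708, -0.006, -0.707]
force: [-1.9, -5.7, 3.7]
width: 0.0163
[-1.88218722 -5.69770441  3.67211493] [-0.8194199   0.12953115 -0.04258774]
[[ 0.001 -0.014 -1.   ]
 [-0.003 -1.     0.014]
 [-1.     0.003 -0.001]]
```

```bash
python3 -m creep '[[0,0.004,0.158,-0.05,0,0,1],[0,0.016,0.316,-0.1,0,0,1],[0,0.016,0.316,-0.1,0,0,1],[0,0.016,0.316,-0.1,0,0,1],[0,0,0,0,0,0,1],[0,0,0,0,0,0,1],[0,0,0,0,0,0,1],[0,0,0,0,0,0,1],[0,0,0,0,0,0,1],[0,0,0,0,0,0,1]]'
python3 - <<'E'
from h import *
s=robot.observe(); p=s['tool_pos']; d=p[:2]-np.array([.6449+.0013,-.2371-.095]); print(np.hypot(*d),np.arctan2(d[1],d[0]), np.pi/2+.35, s['force'],s['wrist_torque'],s['width'])
w=s['orientation']; A=R.from_quat([w[1],w[2],w[3],w[0]]).as_matrix(); print(np.arctan2(A[1,1],A[0,1])+np.pi)
E
```

```text
clock: 71.98
tool_pos: [0.6122, -0.2433, 0.2199]
orientation: [0.12, 0.697, 0.116, -0.697]
force: [-1.7, -8.1, 3.4]
width: 0.0163
0.09502273674649687 1.9361578042034784 1.9207963267948966 [-1.73909909 -8.14373866  3.37623803] [-0.96729647  0.16371322 -0.03388385] 0.016292835354090065
1.906396014494047
```

```bash
python3 -m creep '[[0,0.046,0.316,-0.1,0,0,1],[0,0.016,0.316,-0.1,0,0,1],[0,0.016,0.316,-0.1,0,0,1],[0,0.016,0.316,-0.1,0,0,1],[0,0.016,0.316,-0.1,0,0,1],[0,0.016,0.316,-0.1,0,0,1],[0,0.016,0.316,-0.1,0,0,1],[0,0,0,0,0,0,1],[0,0,0,0,0,0,1],[0,0,0,0,0,0,1]]'
python3 -m creep '[[0,0.016,0.316,-0.1,0,0,1],[0,0.016,0.316,-0.1,0,0,1],[0,0.016,0.316,-0.1,0,0,1],[0,0.016,0.316,-0.1,0,0,1],[0,0.016,0.316,-0.1,0,0,1],[0,0.008,0.19,-0.06,0,0,1],[0,0,0,0,0,0,1],[0,0,0,0,0,0,1],[0,0,0,0,0,0,1],[0,0,0,0,0,0,1]]'
python3 - <<'E'
from h import *
s=robot.observe(); p=s['tool_pos']; d=p[:2]-np.array([.6449+.0013,-.2371-.095]); a=np.arctan2(d[1],d[0]); print(np.hypot(*d),a, s['force'],s['width'],s['q'])
print('lens',np.array([.6462,-.3321])+.165*d/np.hypot(*d),'tray~',chute(.095,0))
E
```

```text
clock: 72.82
tool_pos: [0.5635, -0.2854, 0.2199]
orientation: [0.352, 0.615, 0.348, -0.614]
force: [1.2, -6.4, 2.3]
width: 0.0163
clock: 73.65
tool_pos: [0.5513, -0.3357, 0.2199]
orientation: [0.508, 0.494, 0.504, -0.494]
force: [4.6, -6.8, 1.1]
width: 0.0165
0.09493879587246352 -3.103278085156423 [ 4.64067343 -6.8047536   1.08608354] 0.01652173295483503 [-6.54790702e-01  3.84407616e-01  1.36965857e+00  1.64089428e-04
  1.38044985e+00 -6.78963754e-01]
lens [ 0.4813211  -0.33842036] tray~ [ 0.48088833 -0.33988496  0.04242   ]
```

```bash
python3 -m creep '[[0,0,0,0,0,0,-1],[0,0,0,0,0,0,-1],[0,0,0,0,0,0,-1],[0,0,0,0,0,0,-1],[0,0,0,0,0,0,-1],[0,0,0,0,0,0,-1],[0,0,0,0,0,0,-1],[-0.3,0,0,0,0,0,-1],[-0.7,0,0,0,0,0,-1],[-0.8,0,0,0,0,0,-1]]'
python3 -m creep '[[-0.8,0,0,0,0,0,-1],[-0.8,0,0,0,0,0,-1],[-0.5,0,0,0,0,0,-1],[0,0,-0.7,0,0,0,-1],[0,0,-1,0,0,0,-1],[0,0,-1,0,0,0,-1],[0,0,-1,0,0,0,-1],[0,0,-1,0,0,0,-1],[0,0,-1,0,0,0,-1],[0,0,-1,0,0,0,-1]]'
python3 -m creep '[[0,0,-1,0,0,0,-1],[0,0,-1,0,0,0,-1],[0,0,-1,0,0,0,-1],[0,0,-1,0,0,0,-1],[0,0,-1,0,0,0,-1],[0,0,-0.5,0,0,0,-1],[0,0,0,0,0,0,-1],[0,0,0,0,0,0,-1],[0,0,0,0,0,0,-1],[0,0,0,0,0,0,-1]]'
python3 - <<'E'
from h import *
s=optics.read_camera('side'); t=optics.read_camera('top'); print(robot.observe()['tool_pos'])
k=np.zeros((400,800,3),np.uint8)
k[:,:400]=cv2.resize(s[80:200,320:440],(400,400),interpolation=cv2.INTER_CUBIC)
k[:,400:]=cv2.resize(t[165:265,380:480],(400,400),interpolation=cv2.INTER_CUBIC)
cv2.imwrite('pics/s13.png',k)
E
```

```text
clock: 74.48
tool_pos: [0.5482, -0.3333, 0.2727]
orientation: [0.505, 0.493, 0.508, -0.494]
force: [0.6, -0.3, 0.5]
width: 0.0852
clock: 75.32
tool_pos: [0.5435, -0.1315, 0.337]
orientation: [0.507, 0.494, 0.506, -0.493]
force: [-0.2, 0.1, 0.6]
width: 0.0852
clock: 76.15
tool_pos: [0.5397, 0.0309, 0.3362]
orientation: [0.506, 0.494, 0.506, -0.494]
force: [-0.5, -0.6, 0.1]
width: 0.0856
[0.53964829 0.03092034 0.33601116]
```

View pics/s13.png

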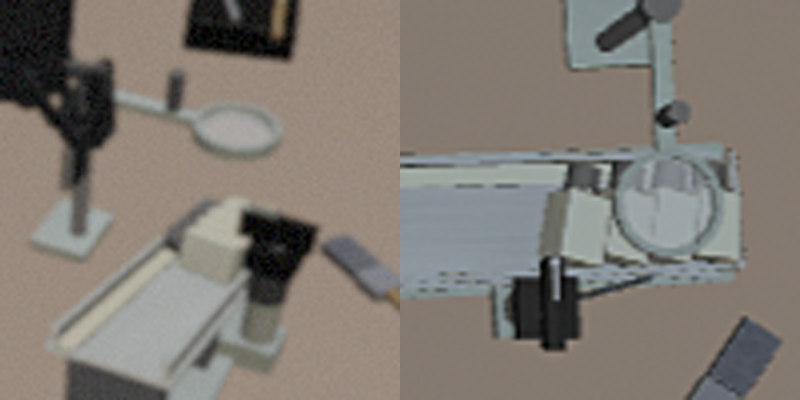

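Lens at top (447,217) over the row, with four bottles in the tray, caps on the kerb and the handle seated. The uphill bottle at (425,222) is slightly skewed, so I'll check it in numbers.

```bash
python3 - <<'E'
from h import *
full=lambda u:((np.array([u[0]-400,u[1]])+.5)/4-.5+[380,165])
def toch(P,c=np.array([.4723,-.2480])): d=P[:2]-c; return (d@cx[:2]).round(4),(d@cy[:2]).round(4)
print('uphill bottle',toch(unproj('top',full((582,228)),.104)[0]),'cap',toch(unproj('top',full((583,178)),.095)[0]))
print('lens',toch(unproj('top',full((668,203)),.210)[0]))
print('bar',unproj('top',full((552,303)),.18)[0],'hub',unproj('top',full((546,308)),.15)[0])
print('stop', toch(unproj('top',full((727,180)),.02)[0]))
t=optics.read_camera('top'); import time
E
python3 -m creep '[[0,0,0,0,0,0,-1],[0,0,0,0,0,0,-1],[0,0,0,0,0,0,-1],[0,0,0,0,0,0,-1],[0,0,0,0,0,0,-1],[0,0,0,0,0,0,-1],[0,0,0,0,0,0,-1],[0,0,0,0,0,0,-1],[0,0,0,0,0,0,-1],[0,0,0,0,0,0,-1]]'
python3 - <<'E'
from h import *
a=cv2.imread('pics/s13.png'); t=optics.read_camera('top')
b=cv2.resize(t[165:265,380:480],(400,400),interpolation=cv2.INTER_CUBIC)
print('change',cv2.absdiff(cv2.blur(a[:,400:],(9,9)),cv2.blur(b,(9,9))).max())
E
```

```text
uphill bottle (np.float64(0.0409), np.float64(-0.0124)) cap (np.float64(0.0471), np.float64(0.032))
lens (np.float64(0.0882), np.float64(-0.0005))
bar [ 0.39540925 -0.24750902  0.18      ] hub [ 0.39168226 -0.24861313  0.15      ]
stop (np.float64(0.1967), np.float64(0.0291))
clock: 77.13
tool_pos: [0.5395, 0.0321, 0.336]
orientation: [0.506, 0.493, 0.506, -0.494]
force: [-0.4, -0.3, -0.3]
width: 0.0854
change 4
```

```bash
python3 -c "
from workcell import robot
print(robot.job_done())"
```

```text
the job is handed in; nothing more can be done
None
```

I did all four steps in order and handed the job in at about 77 s; no verdict was reported.

- **Handle:** It dropped home on the keyed shaft at the first try. The hub bottomed with about 14 N at the expected height, and the gate stayed closed.
- **Bottles:** All four were laid side by side above the gate, caps over the kerb. Turning the handle about 1.6 rad clockwise opened the gate, and they slid into the tray together.
- **Magnifier:** I swung it about 93° by its peg and let go. Then I moved the open gripper well clear.

**Last checks:**
- **Position of bottles:** All four were in the tray with caps on the kerb. I measured only the one furthest uphill: chute x ≈ 41 mm, y ≈ -12 mm, cap at y ≈ +32 mm, which is within the limits.
- **Lens:** By the camera it was about 7 mm from my assumed tray centre, and by the arm's own position about 2 mm. The tray centre was taken as chute x = 95 mm, since it was not given.
- **Handle and stillness:** The hub was centred to within about 2–4 mm by camera and looked seated. Nothing in the tray area moved between pictures 1 s apart.

**Disagreements:**
- The camera and arm positions differed by about 2–4 mm at the collar. I trusted the arm.
- The bottle furthest uphill in the tray lies slightly skewed, about 8°.
- The beaker was never approached, but I did not measure it again at the end.

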